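Feed the profile bar through its guide sleeve and hang the keeper plate

TASK

Lay the long profile bar in the two saddles of the rail guide, ahead of the sleeve, and let go of it; then, without gripping it again, push it endwise by its free end through the square sleeve until it is fully home against the end stop. Then take the keeper plate out of its rack and hang it by its two holes on both pegs beside the sleeve mouth, behind the peg heads, so that it closes off the bar's end. Leave the short bar where it lies.

Things in the scene. Friction and masses are not known exactly. Their poses are not given: they have to be found in the camera images.
- long_bar: Long square slotted aluminium profile bar, 160 x 20 x 20 mm, 0.13 to 0.23 kg, lying on the desk left of the left pump. Origin at the centre of its underside; x along its length (both ends alike), z up. The two pumps on the desk are fixed and 130 mm high: carry things and the hand over them.
- short_bar: Bar of the same 20 x 20 mm profile but only 100 mm long, lying about 75 mm beside the long one, on either side of it. Not to be used. Origin at the centre of its underside, x along its length.
- guide: Fixed metal rail guide on the desk behind the left pump: base plate (10 mm high, 54 mm wide, x = -160 to 170 mm), two saddles, square sleeve, flange with two pegs, end stop. Origin on the desk (z = 0) below the sleeve mouth; x is the feed direction (roughly -y of the world), z up.
- saddles (a point): Point midway between the two saddles at the height of their floors: x = -90, y = 0, z = 30 mm of the guide, axes as the guide's. The saddles are 20 mm long, centred 45 mm before and after it, 70 mm clear between them (base plate 20 mm below). Side walls stand 25 mm apart at the floor, flaring to 32 mm at their top, 10 mm above the floor.
- guide_mouth (a point): Centre of the sleeve mouth: x = 0, y = 0, z = 40 mm of the guide. Mouth flared to about 32 mm; sleeve 80 mm long with bore 23.6 wide x 24 mm high, bore floor at z = 29 mm. A bar laid in the saddles must start with its nose not more than 10 mm past this point.
- guide_stop (a point): Middle of the end stop's rubber face: x = 150, y = 0, z = 40 mm of the guide. With the long bar home its nose touches this face, its origin is at x = 70 mm, and its rear end sticks 10 mm out of the sleeve mouth (x = -10 mm).
- peg_left (a point): Middle of the thin part of one peg, on its axis: x = -23, y = 45, z = 68 mm of the guide. The level pegs point along -x from a flange (x = 10 to 20 mm, 114 mm wide, 82 mm high): 22 mm thick shoulder to x = -12 mm, then 8 mm thick to x = -34, then a 12 mm wide head to x = -38 mm.
- peg_right (a point): The same point of the other, equal peg: x = -23, y = -45, z = 68 mm of the guide.
- keeper: Dark upright keeper plate, 8 mm thick, 0.15 kg. Origin at the middle of its lower edge; x through its thickness (faces alike), y along its width, z up. Plate 120 mm wide, z = 0 to 40 mm, with 18 mm holes through it at y = 45 and -45, z = 22 mm; above it a grip tab 44 mm wide, z = 40 to 80 mm. Hung on the pegs, its origin is 41 mm above the desk.
- rack: Fixed grey rack on the right of the desk, base 54 x 150 x 8 mm, in which the keeper stands on the base (z = 8 mm) in an 11 mm wide slot along the rack's y, between four cheeks (top z = 22 mm) near its ends. Origin on the desk below its middle.
There are look-alikes about, which are no part of the job. Leave any pink or purple look-alike of the long_bar alone.

How it is judged:
On the way, in this order (a step that is already met when the one before it is completed fails the run):
1. the long bar lies in both saddles, along the guide, wholly outside the sleeve bore, and is let go (x of long_bar in the frame of guide between -0.125 and -0.07 m and y of long_bar in the frame of guide between -0.006 and 0.006 m and z of long_bar in the frame of guide between 0.026 and 0.035 m and angle between the x axis of long_bar and the x axis of guide, either way round below 0.08 rad and contact force between the fingers and long_bar below 0.1 N), for 0.2 s.
2. the long bar has been pushed home against the end stop (within 4 mm) (x of long_bar in the frame of guide above 0.066 m and angle between the x axis of long_bar and the x axis of guide, either way round below 0.08 rad and y of long_bar in the frame of guide between -0.006 and 0.006 m and z of long_bar in the frame of guide between 0.024 and 0.036 m), for 0.1 s.
At the end, for the whole second after the job is handed in: The long bar is in the sleeve, within 4 mm of the end stop; the keeper plate hangs at rest on both pegs between shoulders and heads, hole tops on the pegs (within 3 mm), upright and square to the guide within 14 degrees; the short bar is within 30 mm of where it lay (all of step 2 and x of long_bar in the frame of guide below 0.074 m and x of keeper in the frame of guide between -0.0305 and -0.013 m and y of keeper in the frame of guide between -0.008 and 0.008 m and z of keeper in the frame of guide between 0.039 and 0.044 m and angle between the x axis of keeper and the x axis of guide, either way round below 0.25 rad and angle between keeper's own z axis and vertical below 0.25 rad and linear speed of each of keeper, long_bar below 0.02 m/s and distance of short_bar from where it was at the start of the episode below 0.03 m); the robot touches nothing.
It fails at once if the long bar is held by its sides while its nose is in the sleeve (it must be pushed by its end) (x of long_bar in the frame of guide above -0.06 m and z of long_bar in the frame of guide below 0.036 m and angle between the x axis of long_bar and the x axis of guide, either way round below 0.15 rad and x of the grasp point in the frame of long_bar between -0.065 and 0.065 m and y of the grasp point in the frame of guide between -0.02 and 0.02 m and contact force between the fingers and long_bar above 1 N).
It fails at once if the short bar is moved by more than 30 mm (distance of short_bar from where it was at the start of the episode above 0.03 m).
It also fails if it takes over 72 s, if anything falls off the work surface, if the arm or the gripper's body presses on something with over 40 N, if the wrist force passes 120 N, or if a joint passes its speed limit or range.

ROBOT

A 6-joint arm with a two-finger parallel gripper is mounted at the origin on a cart in front of the work surface, level with it; the furniture and walls round the work are solid. World frame = base frame: x ahead of the robot, y to its left, z up, the work surface at z = 0. Lengths are in m, angles in rad, forces in N, time in s.
With the tool pointing down it reaches from about 0.425 to 0.95 m from the base axis. Payload 3.5 kg.
Tool frame: the origin (TCP) lies midway between the tips of the shut fingers; the grasp point (between the pads) lies 19 mm behind it; x points along the fingers, y is the direction in which the jaws open and shut, and the axes are right-handed (so a half turn about x gives the same grasp; the last joint's range is limited). The gripper opens to 85 mm and grips with 20 to 120 N. Pads are 22 mm wide; open, the fingers measure 114 mm over their backs; the gripper's body (76 mm by 85 mm) begins 54 mm behind the grasp point. The pads swing forward as they close: fully open they stand 13 mm farther back than shut.
Start: joints at [-1.298, 0.286, 1.577, -0, 1.279, -0.15], TCP at [0.277, -0.616, 0.231] pointing down, gripper open.
Joint ranges: [-2.77, 2.77], [-0.9, 2.22], [0.21, 2.48], [-1.53, 4.67], [0.24, 2.81], [-2.84, 2.84]. Speed limits (rad/s): [2.79, 2.79, 3.14, 3.14, 3.14, 3.14].

INTERFACE

Orientations are given as a unit quaternion [x, y, z, w].
In Python, from plant import sensors, optics, ctrl gives the robot as it stands.
- The arm moves only by the tool arm_command, never from a script. Its argument "increments" is a list that holds one entry, the list of rows, each a list of 4 numbers: the shift along the tool's x, y, z in cm, then the turn about the tool's x in rad. A call has 1 to 20 rows; each row shifts and turns the commanded pose from where the row before left it, along the tool's axes as they then stand; what a row does not reach is not made up. A row lasts 1/8 s, in which the tool goes at most 62.5 mm and 10.7 degrees, less where a joint would pass 70% of its speed; a pose out of reach is approached as far as the arm can. A call with a gripper value outside its range is refused whole. "grip" is the finger opening in cm, from 0 to 8.54, set as the call begins (left out, the last holds). The fingers move at their own pace and stop on an object; "grip_force" is the grip in N (left out, the last holds). Time passes only in rows, so rows that do not move let the fingers close. It gives the time, the measured TCP pose, the force and the opening at its end, in the units of the state.
- sensors.get_state(): the state, without advancing time (a new reading comes with each control period).
- optics.read_camera(name): name is "side" or "top"; returns the picture (384x512x3 uint8, blue, green, red); there is no depth.
- optics.camera_model(name): a dict with "camera_matrix" (3x3 intrinsics, pixels), "world_from_camera" (4x4, takes a point from camera to world coordinates). Camera axes: x right, y up, looking along -z (the intrinsics and any distortion apply to the point x, -y, -z); pixel columns grow to the right and rows downward; lengths in m; the calibration is good to about 2 mm. A picture is of the moment at which its call begins. camera_model takes no time and is no camera call.
- ctrl.sign_off(): hands the job in, once; it reports no verdict.
Trained networks look in the newest picture that a camera, given by its name, has taken for a name from the list of things; names that differ only in an ending like _2 or _b are one class to them, and where a whole thing is asked for, a point or a joint stands for the part that bears it (a point fixed in the world has none). Each returns a list of dicts, best first, with "conf" (0 to 1); they miss things now and then, are a little off and sometimes report something else, mostly with a low value. They report only what shows in the picture. A call takes as long as a camera call. They do not tell look-alikes from the thing itself.
- optics.boxes_of(camera, query): "at" ([row, column] in pixels, amid what is visible of it).
- optics.place_of(camera, query): "at" ([row, column] in pixels: a listed point, or the origin of a listed thing).
The state is a dict: "time": time; "qpos": joint angles; "dq": joint speeds; "joint_efforts": joint torques, N m; "eef_pos": TCP position; "tcp_rot": TCP orientation; "contact_force": force on the tool from outside, world axes, zero at the start; "wrist_torque": the same for the moment, N m; "opening": opening from 0.0 (shut) to 1.0 (fully open).
Only numpy, scipy, OpenCV 4.12 (cv2) and the standard library are available. Lean on these libraries where they do the work, as an engineer would, in place of code of your own. Each camera call takes 0.05 s, during which the arm holds its last target.

## Working session

There is one attempt and no reset: what is moved stays moved. The work goes in short steps, Python scripts to look and compute and a tool call to move; the robot and the scene stay as the last step left them, time stands still between calls to the robot, and variables do not carry over. Pictures are saved under pics/ and viewed, and the job is handed in when it is done.

Besides the shell and the picture viewer there is one more tool, called after "Request:" as name(argument=value, ...), one argument or row to a line, values as JSON. arm_command: Moves the arm, as the interface text tells. Its arguments: {"type":"object","properties":{"increments":{"type":"array","items":{"type":"array","items":{"type":"array","items":{"type":"number"}}}},"grip":{"type":"number"},"grip_force":{"type":"number"}},"required":["increments"]}

```bash
ls; mkdir -p pics; python3 - <<'E'
from plant import sensors, optics, ctrl
import cv2,numpy as np
print(sensors.get_state())
for c in ['side','top']:
    im=optics.read_camera(c); cv2.imwrite(f'pics/{c}0.png',im)
    m=optics.camera_model(c); print(c,{k:np.round(v,4).tolist() if not isinstance(v,str) else v for k,v in m.items()})
    for q in ['long_bar','short_bar','guide','saddles','guide_mouth','guide_stop','peg_left','peg_right','keeper','rack']:
        print(c,q,[(np.round(d['at'],1).tolist(),round(d['conf'],2)) for d in optics.place_of(c,q)][:4])
E
```

```text
pics
{'time': 0.0, 'qpos': array([-1.29801491e+00,  2.87184297e-01,  1.57817300e+00,  2.59603997e-05,
        1.27861328e+00, -1.50014148e-01]), 'dq': array([ 1.94242258e-03, -1.51571610e-03,  1.01973834e-04,  2.54615011e-03,
        5.37262812e-05, -7.19016751e-05]), 'joint_efforts': array([-3.81476757e-04, -4.05976474e+01, -2.92628431e+01, -1.24636458e-04,
        5.80504508e-03, -6.96745062e-06]), 'eef_pos': array([ 0.27680501, -0.61491177,  0.22993693]), 'tcp_rot': array([-0.69132284, -0.14920691,  0.69140845, -0.14752755]), 'contact_force': array([ 0.07087396, -0.8457141 ,  0.46150632]), 'wrist_torque': array([-0.04326805,  0.0383223 ,  0.04436397]), 'opening': 0.9981504402711274}
side {'camera_matrix': [[382.4574, 0.0, 256.5918], [0.0, 382.4574, 188.4719], [0.0, 0.0, 1.0]], 'world_from_camera': [[0.9984, -0.0136, 0.054, 0.6031], [0.0524, 0.5576, -0.8285, -1.0678], [-0.0188, 0.83, 0.5574, 0.8674], [0.0, 0.0, 0.0, 1.0]]}
side long_bar [([150.5, 231.0], 0.56), ([180.0, 229.2], 0.52), ([144.2, 267.2], 0.39)]
side short_bar []
side guide [([216.6, 286.0], 0.88)]
side saddles [([191.
[... 288 characters left out ...]
atrix': [[354.6166, 0.0, 250.2676], [0.0, 354.6166, 187.9232], [0.0, 0.0, 1.0]], 'world_from_camera': [[-0.0296, 0.9956, -0.0892, 0.4329], [-0.9995, -0.029, 0.0082, 0.1148], [0.0056, 0.0894, 0.996, 1.1057], [0.0, 0.0, 0.0, 1.0]]}
top long_bar [([181.4, 100.6], 0.9), ([242.2, 108.0], 0.86), ([229.1, 192.8], 0.58)]
top short_bar [([150.3, 314.7], 0.49), ([233.9, 218.5], 0.47)]
top guide [([152.7, 261.8], 0.67)]
top saddles [([153.4, 231.9], 0.9)]
top guide_mouth [([156.2, 261.6], 0.64)]
top guide_stop [([150.6, 314.0], 0.67)]
top peg_left [([136.7, 256.9], 0.88)]
top peg_right [([162.7, 257.2], 0.56)]
top keeper [([233.3, 218.1], 0.68), ([162.6, 382.3], 0.54)]
top rack [([159.6, 379.4], 0.59)]
```

```bash
python3 - <<'E'
import cv2
for c in ['side','top']:
    im=cv2.imread(f'pics/{c}0.png'); cv2.imwrite(f'pics/{c}0b.png',cv2.resize(im,(800,600),interpolation=cv2.INTER_CUBIC))
E
```

```text
(no output)
```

View pics/side0b.png

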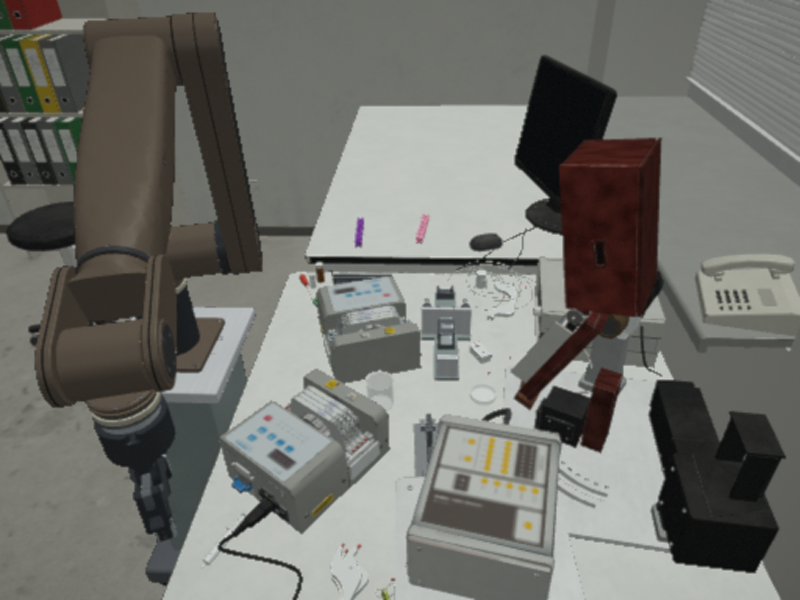

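View pics/top0b.png

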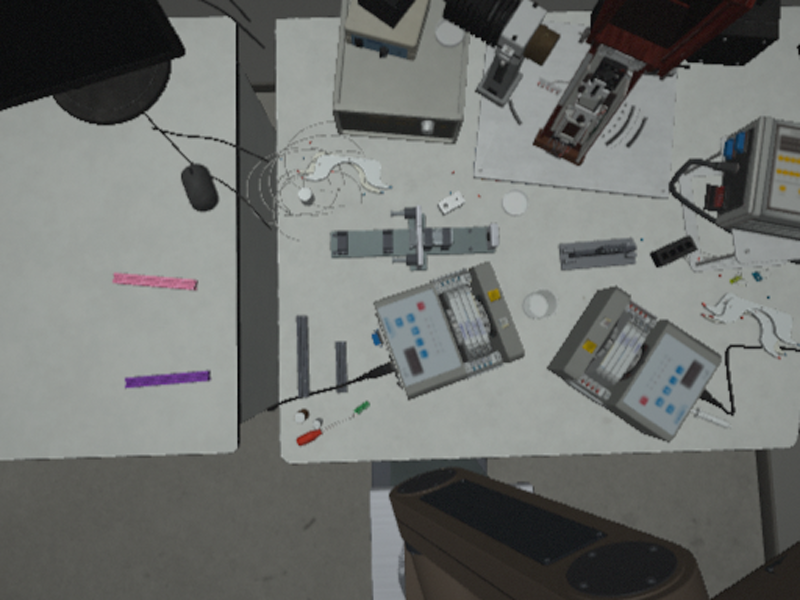

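Candidates for the long bar, in native top-view pixels:
- (193,227): grey, longer of the two bars on the desk left of the left pump.
- (218,234): grey and shorter, so this is the short bar.
- (100,181): pink look-alike on the other table.
- (108,242): purple look-alike on the other table.

I choose (193,227) and will check it in a close crop.

```bash
cat > h.py <<'E'
from plant import sensors, optics, ctrl
import cv2,numpy as np
def ray(c,rc):
    m=optics.camera_model(c);K=np.array(m['camera_matrix']);T=np.array(m['world_from_camera'])
    d=np.linalg.inv(K)@[rc[1],rc[0],1.]; d=np.array([d[0],-d[1],-d[2]])
    return T[:3,3],T[:3,:3]@d
def at_z(c,rc,z):
    o,d=ray(c,rc); return o+d*(z-o[2])/d[2]
def proj(c,p):
    m=optics.camera_model(c);K=np.array(m['camera_matrix']);T=np.array(m['world_from_camera'])
    q=T[:3,:3].T@(np.array(p)-T[:3,3]); u=K@[q[0],-q[1],-q[2]]; return np.array([u[1]/u[2],u[0]/u[2]])
def tri(a,b):
    o1,d1=ray('side',a);o2,d2=ray('top',b)
    d1=d1/np.linalg.norm(d1);d2=d2/np.linalg.norm(d2)
    s=np.linalg.lstsq(np.c_[d1,-d2],o2-o1,rcond=None)[0]
    p,q=o1+s[0]*d1,o2+s[1]*d2
    return (p+q)/2,np.linalg.norm(p-q)
def crop(im,r0,r1,c0,c1,s,name):
    cv2.imwrite('pics/'+name,cv2.resize(im[r0:r1,c0:c1],None,fx=s,fy=s,interpolation=cv2.INTER_NEAREST))
E
python3 - <<'E'
from h import *
S={'guide':(216.6,286.0),'saddles':(191.9,285.6),'guide_mouth':(202.3,286.8),'guide_stop':(232.7,287.2),'peg_left':(193.4,296.3),'peg_right':(195,271.2),'keeper':(288.2,274.5),'rack':(284.7,273.9)}
T={'guide':(152.7,261.8),'saddles':(153.4,231.9),'guide_mouth':(156.2,261.6),'guide_stop':(150.6,314),'peg_left':(136.7,256.9),'peg_right':(162.7,257.2),'keeper':(162.6,382.3),'rack':(159.6,379.4)}
for k in S:
    p,e=tri(S[k],T[k]); print(k,p.round(4),round(e,4))
print('long',at_z('top',(229.1,192.8),0.0))
for f in ['saddles','guide_mouth','guide_stop']:
    print(f,at_z('top',T[f],{'saddles':.03}.get(f,.04)))
t=cv2.imread('pics/top0.png');s=cv2.imread('pics/side0.png')
crop(t,190,270,170,270,8,'t_bars.png')
crop(t,125,180,205,325,6,'t_guide.png')
crop(t,145,180,345,445,8,'t_rack.png')
crop(s,150,260,250,320,8,'s_guide.png')
E
```

```text
guide [ 0.6415  0.0647 -0.0184] 0.009
saddles [0.6366 0.1592 0.028 ] 0.0022
guide_mouth [0.6314 0.0694 0.0413] 0.0147
guide_stop [ 0.6379 -0.0924  0.0358] 0.0003
peg_left [0.6745 0.082  0.0751] 0.0042
peg_right [0.5906 0.0824 0.0679] 0.0191
keeper [ 0.5988 -0.3094  0.0102] 0.0005
rack [ 0.6023 -0.2995  0.0152] 0.0104
long [0.40923303 0.28732093 0.        ]
saddles [0.63734194 0.15920388 0.03      ]
guide_mouth [0.62423609 0.06871524 0.04      ]
guide_stop [ 0.63693708 -0.09158447  0.04      ]
```

View pics/t_bars.png

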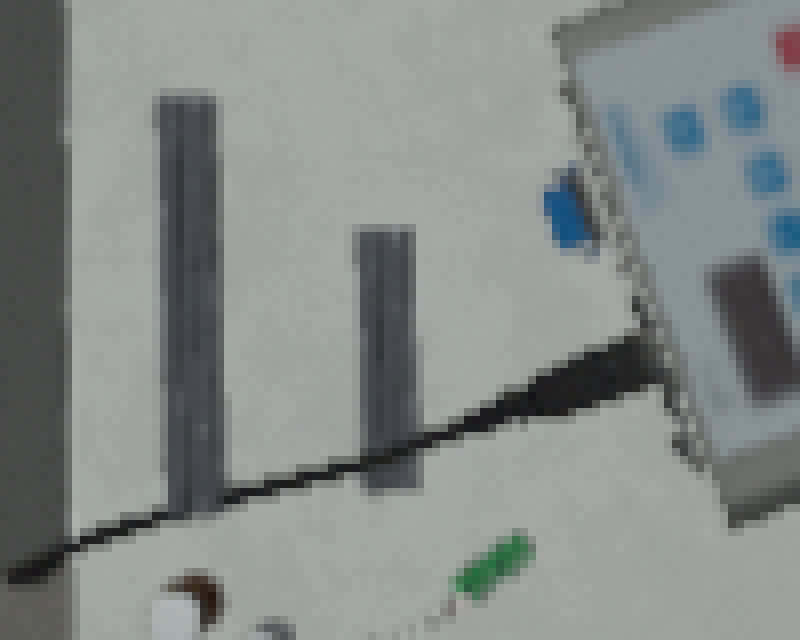

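View pics/t_guide.png

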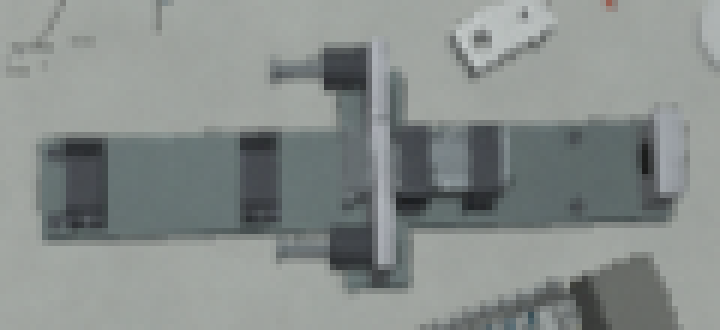

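View pics/t_rack.png

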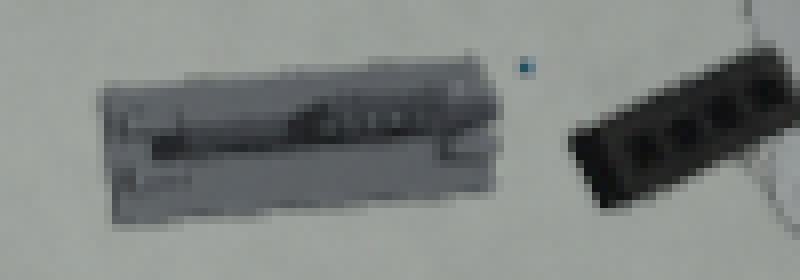

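View pics/s_guide.png

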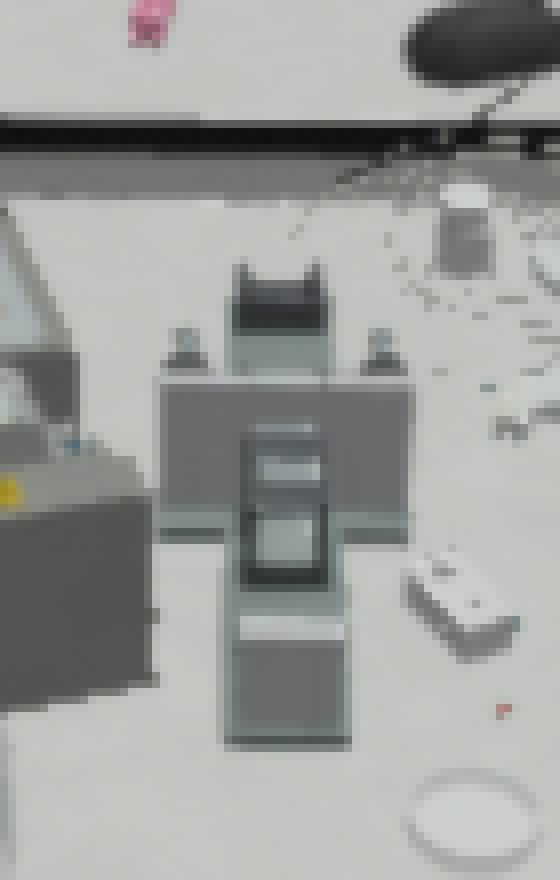

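Top view: the long bar (about 52 px long) is centred at (228,194) and the short bar (about 32 px) at (235,218), so the choice holds. The guide's base plate, pegs and flange are clear in both views. Next I fit the known outlines at subpixel level.

```bash
cat >> h.py <<'E'
from scipy.ndimage import map_coordinates
from scipy.optimize import minimize
def g2w(pose,p):
    x,y,a=pose;c,s=np.cos(a),np.sin(a);p=np.atleast_2d(p)
    return np.c_[x+c*p[:,0]-s*p[:,1],y+s*p[:,0]+c*p[:,1],p[:,2]]
def fit(c,im,pose,segs,sig=0.8,free_z=False):
    """segs: list of (p0,p1) 3D local; maximise the mean abs gradient across each projected segment"""
    g=cv2.GaussianBlur(im.astype(np.float32).mean(2),(0,0),sig)
    m=optics.camera_model(c);K=np.array(m['camera_matrix']);T=np.array(m['world_from_camera'])
    def pr(P):
        q=(P-T[:3,3])@T[:3,:3]; return np.c_[K[1,1]*(q[:,1]/q[:,2])+K[1,2], K[0,0]*(-q[:,0]/q[:,2])+K[0,2]]
    def cost(v):
        tot=0
        for a,b in segs:
            L=np.linspace(0.05,.95,60)[:,None]
            P=pr(g2w(v[:3],np.array(a)*(1-L)+np.array(b)*L)@np.diag([1,1,1]))
            d=P[-1]-P[0];n=np.array([-d[1],d[0]])/np.linalg.norm(d)
            f=lambda k:map_coordinates(g,(P+k*n).T,order=1)
            tot-=abs(np.mean(f(.7)-f(-.7)))
        return tot
    best=None
    for dx in(-.006,0,.006):
      for dy in(-.006,0,.006):
        r=minimize(cost,np.array(pose)+[dx,dy,0],method='Nelder-Mead',options=dict(initial_simplex=np.array(pose)+[dx,dy,0]+np.array([[0,0,0],[.004,0,0],[0,.004,0],[0,0,.03]]),xatol=1e-5,fatol=1e-4))
        if best is None or r.fun<best.fun:best=r
    return best.x,best.fun
def rect(x0,x1,w,z):
    h=w/2
    return [((x0,h,z),(x1,h,z)),((x0,-h,z),(x1,-h,z)),((x0,-h,z),(x0,h,z)),((x1,-h,z),(x1,h,z))]
E
python3 - <<'E'
from h import *
t=cv2.imread('pics/top0.png');s=cv2.imread('pics/side0.png')
g0=[.637,.069,-np.pi/2]
r=rect(-.16,.17,.054,.01)
# plate long edges, clear parts + left end
segs=[((-.155,.027,.01),(-.04,.027,.01)),((-.155,-.027,.01),(-.04,-.027,.01)),((-.16,-.026,.01),(-.16,.026,.01)),((.04,-.027,.01),(.14,-.027,.01)),((.04,.027,.01),(.14,.027,.01))]
print('guide plate top',fit('top',t,g0,segs))
fl=[((.01,.057,.082),(.01,-.057,.082)),((.02,.057,.082),(.02,-.057,.082))]
print('flange+plate top',fit('top',t,g0,segs+fl))
segs2=[((.025,.057,.0),(.025,.03,.0))]
sseg=[((.02,.057,.082),(.02,-.057,.082)),((.02,.057,.02),(.02,.057,.08)),((.02,-.057,.02),(.02,-.057,.08)),((.17,-.027,.01),(.17,.027,.01)),((.08,.027,.01),(.14,.027,.01)),((.08,-.027,.01),(.14,-.027,.01))]
print('guide side',fit('side',s,g0,sseg))
print('long top',fit('top',t,[*at_z('top',(228.2,193.8),.02)[:2],0],rect(-.08,.08,.02,.02)))
print('short top',fit('top',t,[*at_z('top',(235,218.2),.02)[:2],0],rect(-.05,.05,.02,.02)))
print('rack top',fit('top',t,[.601,-.30,0],rect(-.027,.027,.15,.008)))
print('rack side',fit('side',s,[.601,-.30,0],rect(-.027,.027,.15,.008)))
crop(s,265,310,255,295,12,'s_rack.png')
E
```

```text
guide plate top (array([ 0.63397898,  0.06502937, -1.56766183]), np.float64(-148.56988525390625))
flange+plate top (array([ 0.6339441 ,  0.06591215, -1.56743661]), np.float64(-221.07379150390625))
guide side (array([ 0.63238782,  0.05627818, -1.57383759]), np.float64(-198.48092651367188))
long top (array([0.41369479, 0.28190994, 0.00608365]), np.float64(-163.74220275878906))
short top (array([0.39176682, 0.20782007, 0.00062917]), np.float64(-162.87918090820312))
rack top (array([ 0.59994374, -0.30834525,  0.05666247]), np.float64(-119.51649475097656))
rack side (array([ 0.59980239, -0.2984685 , -0.20964199]), np.float64(-69.35029602050781))
```

View pics/s_rack.png

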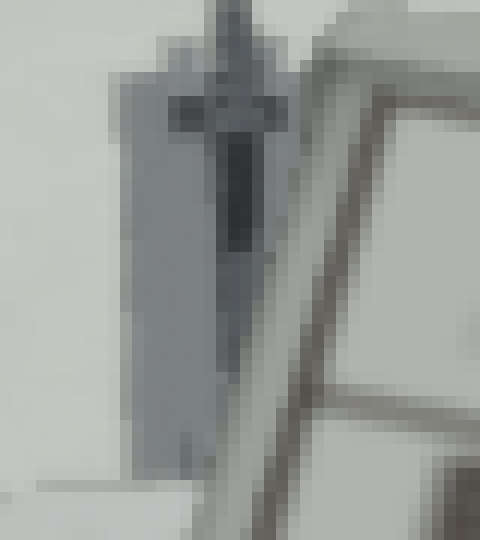

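```bash
cat >> h.py <<'E'
def overlay(c,im,pose,segs,box,s,name,col=(0,0,255)):
    r0,r1,c0,c1=box
    o=cv2.resize(im[r0:r1,c0:c1],None,fx=s,fy=s,interpolation=cv2.INTER_NEAREST)
    for a,b in segs:
        P=g2w(pose,np.array([a,b]))
        q=[proj(c,p) for p in P]
        f=lambda v:(int((v[1]+.5-c0)*s),int((v[0]+.5-r0)*s))
        cv2.line(o,f(q[0]),f(q[1]),col,1)
    cv2.imwrite('pics/'+name,o)
GUIDE=rect(-.16,.17,.054,.01)+rect(.01,.02,.114,.082)+[((-.038,y,.068),(.01,y,.068)) for y in(.045,-.045)]+rect(-.145,-.125,.03,.04)+rect(-.055,-.035,.03,.04)+[((.02,y,0),(.02,y,.082)) for y in(.057,-.057)]
E
python3 - <<'E'
from h import *
t=cv2.imread('pics/top0.png');s=cv2.imread('pics/side0.png')
for i,p in enumerate([(.634,.0655,-1.5675)]):
    overlay('top',t,p,GUIDE,(125,180,205,325),6,f'ot{i}.png')
    overlay('side',s,p,GUIDE,(175,260,250,320),8,f'os{i}.png')
E
```

```text
(no output)
```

View pics/ot0.png

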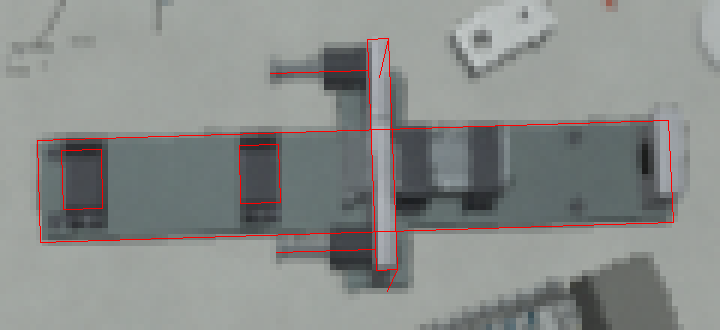

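View pics/os0.png

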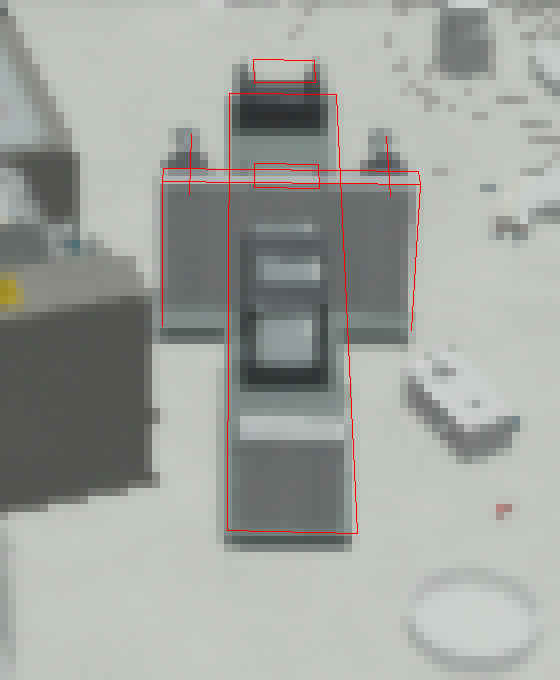

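```bash
cat >> h.py <<'E'
from scipy.spatial.transform import Rotation as Rn
def tool():
    s=sensors.get_state();R=Rn.from_quat(s['tcp_rot']).as_matrix();return s,R
def d2t(R,d): return (R.T@np.array(d)*100).round(2)   # world shift (m) -> tool cm
def rot(R,a): return R@Rn.from_rotvec([a,0,0]).as_matrix()
def st():
    s,R=tool();print('t',round(s['time'],2),'tcp',s['eef_pos'].round(4),'ty',R[:,1].round(3),'tx',R[:,0].round(3),'q',s['qpos'].round(2),'F',s['contact_force'].round(1),'op',round(s['opening'],3))
    return s,R
E
python3 - <<'E'
from h import *
s,R=st();print(R.round(3))
E
```

```text
t 1.1 tcp [ 0.277  -0.6155  0.2313] ty [ 0.41  -0.912 -0.   ] tx [-0.  0. -1.] q [-1.3   0.29  1.58 -0.    1.28 -0.15] F [-0.1  0.9 -0.2] op 0.999
[[-0.     0.41  -0.912]
 [ 0.    -0.912 -0.41 ]
 [-1.    -0.     0.   ]]
```

Request:
arm_command(
  increments=[
    [[0,0,0,0.139],[0,0,0,0.139],[0,0,0,0.139],[0,-4.3,-4,0],[0,-4.3,-4,0],[0,-4.3,-4,0],[0,-4.3,-4,0],[0,-4.3,-4,0],[0,-5.6,0,0],[0,-5.6,0,0],[0,-5.6,0,0],[0,-5.6,0,0],[0,-5.6,0,0],[0,-5.6,0,0],[0,-5.6,0,0],[0,-5.6,0,0],[0,-5.6,0,0],[0,-5.6,0,0],[0,-5.6,0.3,0],[0,-5.6,0.3,0]],
  ],
  grip=5.0,
  grip_force=40,
)

```text
time: 3.6
eef_pos: [0.4656, 0.2745, 0.2317]
tcp_rot: [0.707, 0.002, -0.707, 0.002]
contact_force: [0.7, -0.2, -0.7]
opening: 0.585
```

```bash
python3 - <<'E'
from h import *
s,R=st()
t=optics.read_camera('top');cv2.imwrite('pics/top1.png',t);S=optics.read_camera('side');cv2.imwrite('pics/side1.png',S)
P=rect(-.08,.08,.02,.02)
overlay('side',S,(.4137,.2819,.006),P,(120,230,170,270),6,'os1.png')
overlay('top',t,(.4137,.2819,.006),P,(170,270,150,260),7,'ot1.png')
print('to go tool cm',d2t(R,np.array([.4137,.2819,.010])-s['eef_pos']))
E
```

```text
t 3.6 tcp [0.4656 0.2745 0.2317] ty [ 0.006 -1.    -0.   ] tx [ 0.001  0.    -1.   ] q [ 0.34 -0.01  1.91 -0.    1.24  1.91] F [ 0.7 -0.2 -0.7] op 0.585
to go tool cm [22.17 -0.77  5.21]
```

View pics/os1.png

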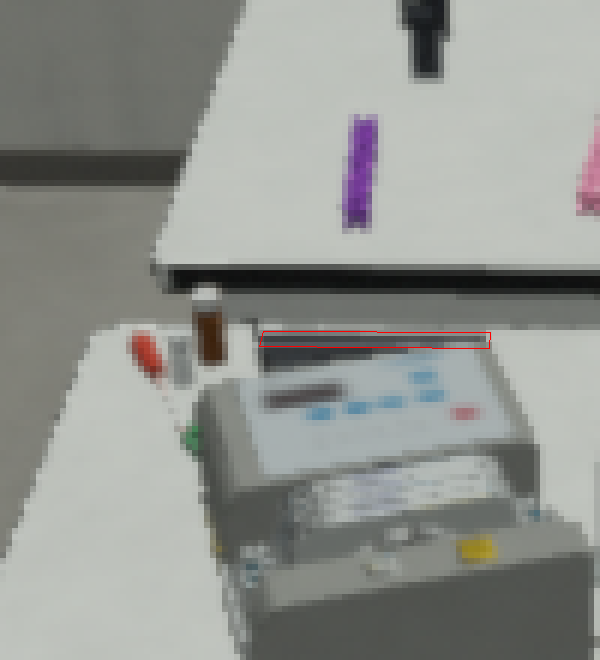

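View pics/ot1.png

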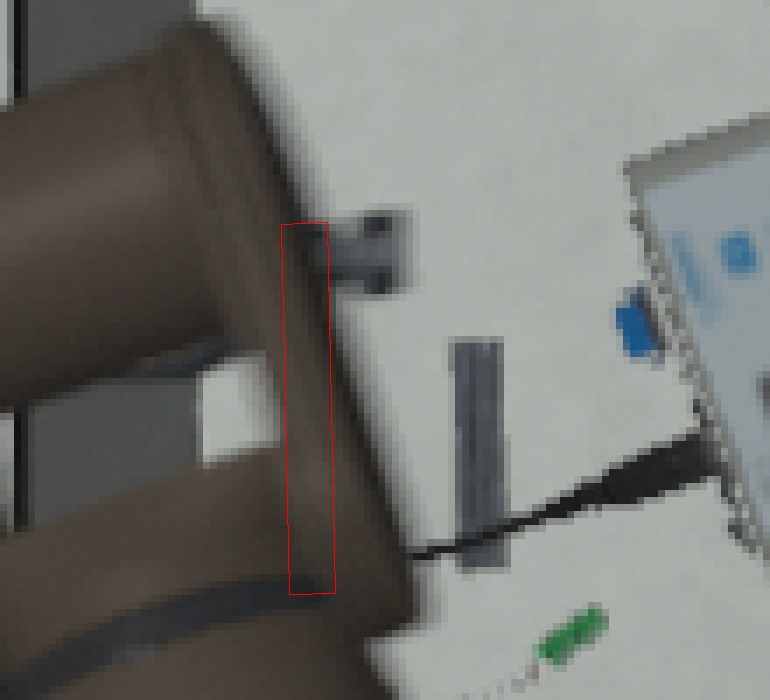

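Request:
arm_command(
  increments=[
    [[3,-0.3,2.6,0],[4.5,-0.3,2.6,0],[4.5,0,0,0],[4,0,0,0],[3,0,0,0],[2,0,0,0],[1.2,0,0,0],[0.5,0,0,0],[0,0,0,0]],
  ],
)

```text
time: 4.82
eef_pos: [0.4142, 0.2783, 0.0047]
tcp_rot: [0.707, 0.002, -0.707, 0.002]
contact_force: [-0.0, 0.3, -0.0]
opening: 0.586
```

```bash
python3 - <<'E'
from h import *
s,R=st()
t=optics.read_camera('top');S=optics.read_camera('side')
crop(t,170,270,150,260,7,'t2.png');crop(S,120,230,170,270,6,'s2.png')
E
```

```text
t 4.83 tcp [0.4142 0.2783 0.0047] ty [ 0.006 -1.    -0.   ] tx [ 0.001  0.    -1.   ] q [ 0.39  0.22  2.13 -0.    0.79  1.95] F [-0.   0.3 -0. ] op 0.586
```

View pics/t2.png

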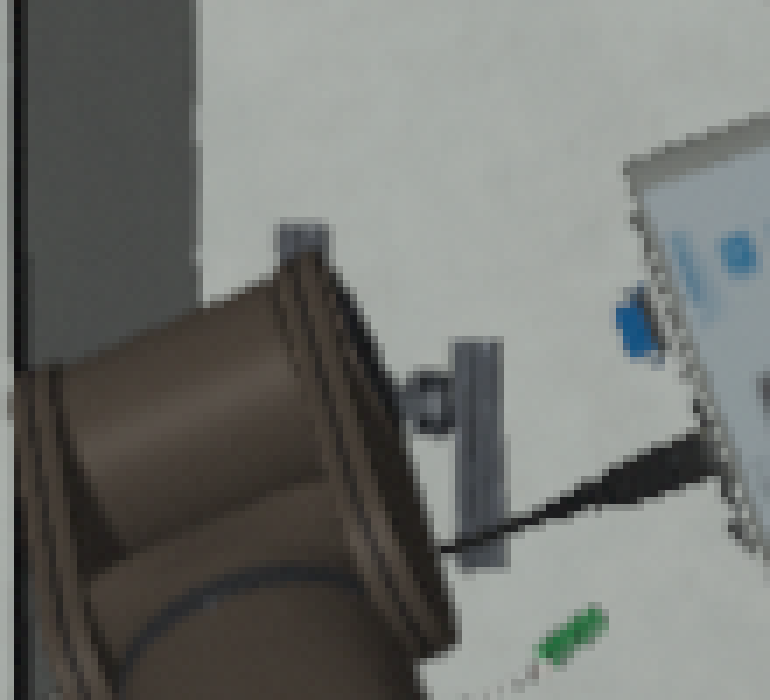

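View pics/s2.png

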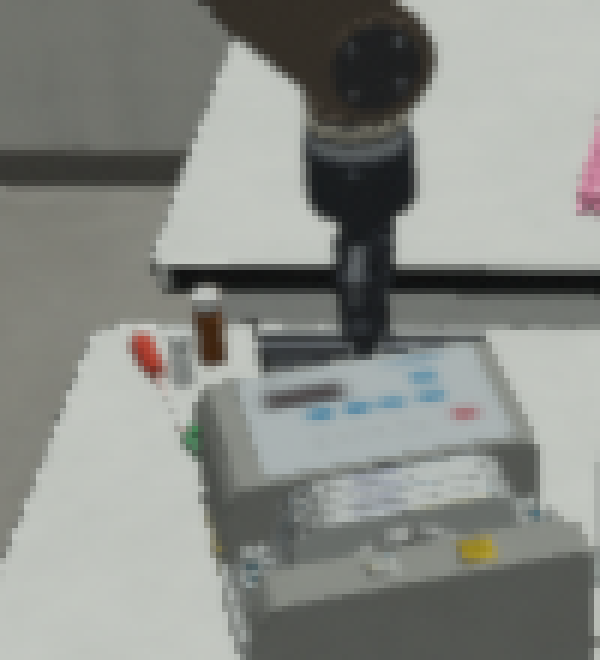

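The top view shows the right-hand finger clear of the short bar, and the side view shows the tip at the middle of the long bar. Closing the fingers.

Request:
arm_command(
  increments=[
    [[0,0,0,0],[0,0,0,0],[0,0,0,0],[0,0,0,0],[-0.5,0,0,0],[-2,0,0,0],[-4,0,0,0],[-5,0,0,0],[-5,0,0,0],[-4,0,0,0],[0,0,0,0]],
  ],
  grip=1.0,
  grip_force=60,
)

```text
time: 6.3
eef_pos: [0.4154, 0.2788, 0.2127]
tcp_rot: [0.709, 0.003, -0.705, 0.001]
contact_force: [0.6, 0.2, -1.5]
opening: 0.216
```

```bash
python3 - <<'E'
from h import *
s,R=st()
t=optics.read_camera('top');S=optics.read_camera('side')
crop(t,170,270,150,260,7,'t3.png');crop(S,80,220,170,290,5,'s3.png')
E
```

```text
t 6.3 tcp [0.4154 0.2788 0.2127] ty [ 0.006 -1.    -0.002] tx [ 0.007  0.002 -1.   ] q [ 0.39 -0.09  2.02 -0.    1.21  1.95] F [ 0.6  0.2 -1.5] op 0.216
```

View pics/s3.png

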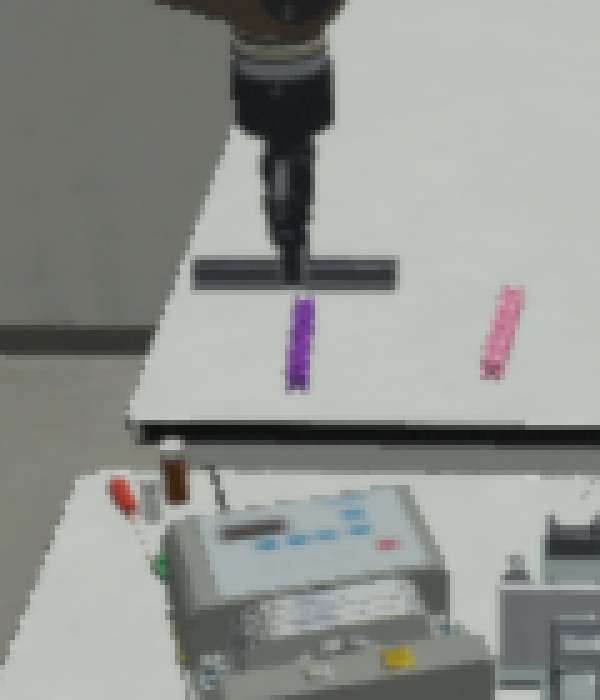

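View pics/t3.png

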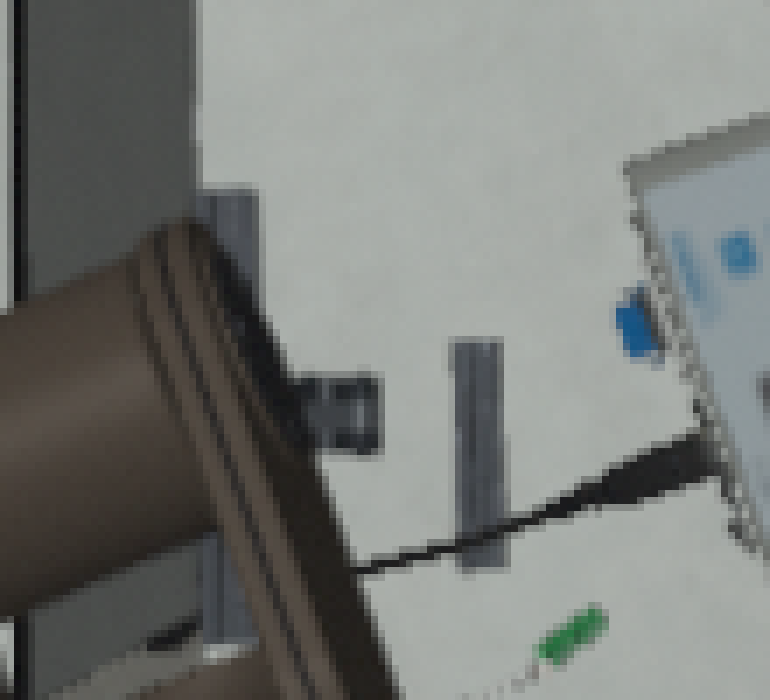

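The bar is held level near its middle: in the side crop the bar spans 190–398 and the finger is at 292. Next I carry it over and turn it.

Request:
arm_command(
  increments=[
    [[0,1.2,-2.2,0],[0,2.2,-4,0],[0,2.4,-4.3,0],[0,2.4,-4.3,0],[0,2.2,-4,0],[0,1.7,-3,0],[0,0,0,-0.174],[0,0,0,-0.174],[0,0,0,-0.174],[0,0,0,-0.174],[0,0,0,-0.174],[0,0,0,-0.174],[0,0,0,-0.174],[0,0,0,-0.174],[0,0,0,-0.174],[0,0,0,0]],
  ],
)

```text
time: 8.4
eef_pos: [0.6308, 0.1583, 0.2055]
tcp_rot: [-0.499, -0.501, 0.502, -0.498]
contact_force: [-1.0, 0.3, -2.2]
opening: 0.215
```

```bash
python3 - <<'E'
from h import *
s,R=st()
t=optics.read_camera('top');S=optics.read_camera('side')
cv2.imwrite('pics/t4.png',t);cv2.imwrite('pics/s4.png',S)
crop(t,100,200,190,300,7,'t4c.png');crop(S,90,240,230,340,5,'s4c.png')
print(d2t(R,np.array([.633,.159,.2127])-s['eef_pos']))
E
```

```text
t 8.4 tcp [0.6308 0.1583 0.2055] ty [ 1.    -0.001 -0.006] tx [-0.006 -0.001 -1.   ] q [ 0.09  0.26  1.66 -0.    1.23  0.09] F [-1.   0.3 -2.2] op 0.215
[-0.73  0.21 -0.07]
```

View pics/s4c.png

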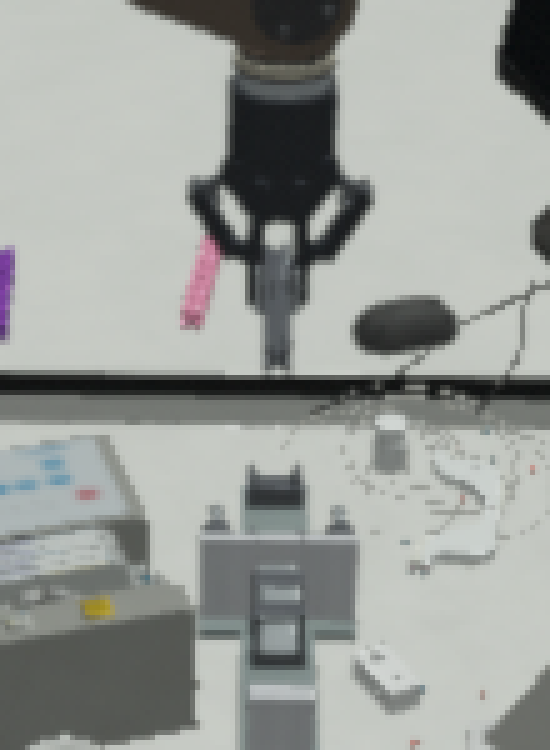

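View pics/t4c.png

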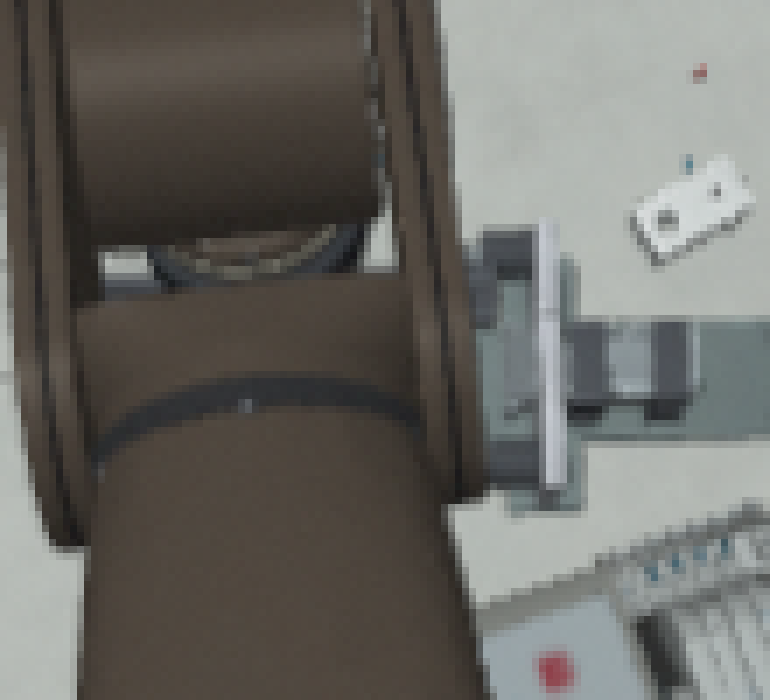

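```bash
python3 - <<'E'
from h import *
S=cv2.imread('pics/s4.png')
tcp=np.array([.6308,.1583,.2055])
bar=(tcp[0],tcp[1],-np.pi/2+.001)
z0=tcp[2]-.005
seg=rect(-.08,.08,.02,z0+.02)+[((.08,-.01,z0),(.08,.01,z0)),((.08,-.01,z0),(.08,-.01,z0+.02)),((.08,.01,z0),(.08,.01,z0+.02))]
overlay('side',S,bar,seg,(110,180,260,310),10,'os4.png')
for pose in [(.634,.0655,-1.5675),(.632,.061,-1.5675),(.6325,.061,-1.5675)]:
    overlay('side',S,pose,GUIDE+rect(.15,.17,.054,0.),(175,245,250,320),9,'os5_%d.png'%round(pose[0]*1e4))
E
python3 -c "
import cv2,numpy as np
a=[cv2.imread('pics/os5_%d.png'%k) for k in(6340,6320)]
cv2.imwrite('pics/os5.png',cv2.resize(np.hstack(a),(800,400)))"
```

```text
(no output)
```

View pics/os4.png

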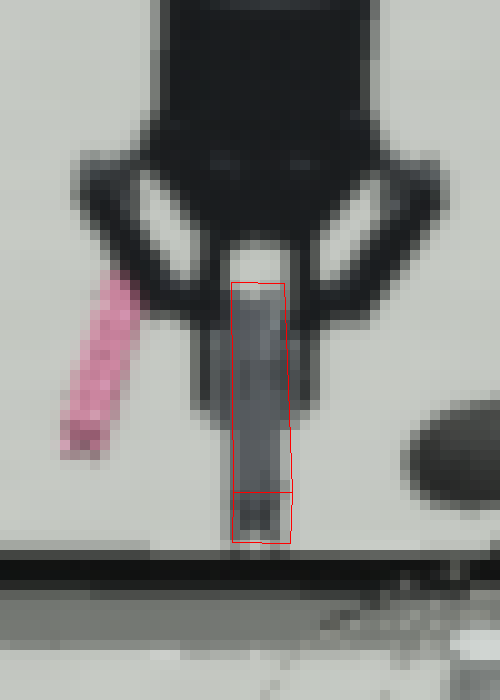

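View pics/os5_6320.png

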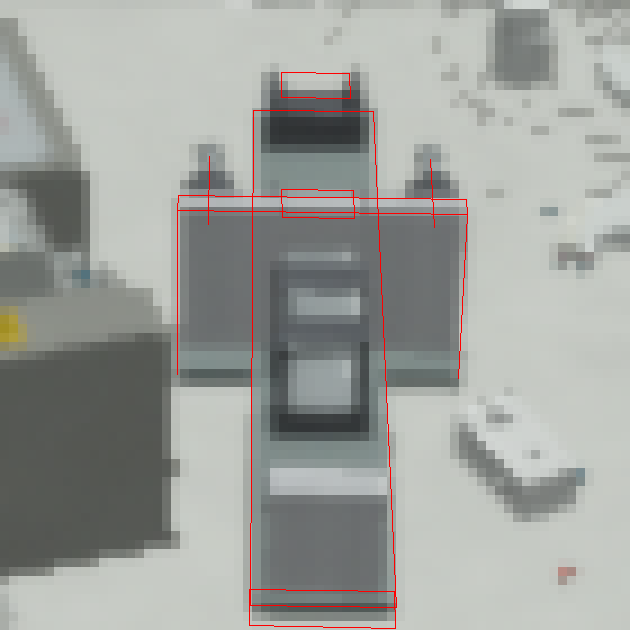

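Request:
arm_command(
  increments=[
    [[2,0.2,-0.2,0],[3,0,0,0],[3,0,0,0],[3,0,0,0],[2.3,0,0,0],[1.2,0,0,0],[0,0,0,0]],
  ],
)

```text
time: 9.38
eef_pos: [0.6334, 0.1605, 0.0625]
tcp_rot: [0.499, 0.501, -0.501, 0.499]
contact_force: [0.3, 0.3, -1.2]
opening: 0.215
```

```bash
python3 - <<'E'
from h import *
s,R=st()
S=optics.read_camera('side')
cv2.imwrite('pics/s5.png',S);crop(S,130,250,245,325,7,'s5c.png')
E
```

```text
t 9.38 tcp [0.6334 0.1605 0.0625] ty [ 1.     0.001 -0.003] tx [-0.003 -0.    -1.   ] q [0.09 0.42 1.74 0.   0.99 0.09] F [ 0.3  0.3 -1.2] op 0.215
```

View pics/s5c.png

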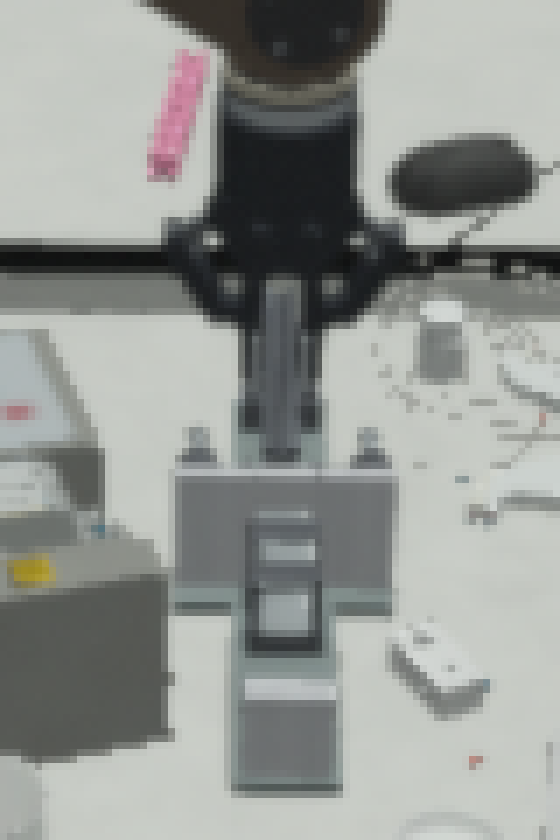

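The bar is over the saddles: in the crop its nose centre is at 282 and the peg midline at 284. Lowering it.

Request:
arm_command(
  increments=[
    [[1,0,0,0],[0.8,0,0,0],[0.4,0,0,0],[0.2,0,0,0],[0,0,0,0],[0,0,0,0]],
  ],
)

```text
time: 10.18
eef_pos: [0.6348, 0.1606, 0.0407]
tcp_rot: [0.5, 0.5, -0.5, 0.5]
contact_force: [-0.5, -0.3, -2.5]
opening: 0.214
```

```bash
python3 - <<'E'
from h import *
s,R=st()
S=optics.read_camera('side')
cv2.imwrite('pics/s6.png',S);crop(S,130,250,245,325,7,'s6c.png')
E
```

```text
t 10.18 tcp [0.6348 0.1606 0.0407] ty [1.    0.001 0.001] tx [ 0.001  0.    -1.   ] q [0.09 0.45 1.74 0.   0.95 0.09] F [-0.5 -0.3 -2.5] op 0.214
```

View pics/s6c.png

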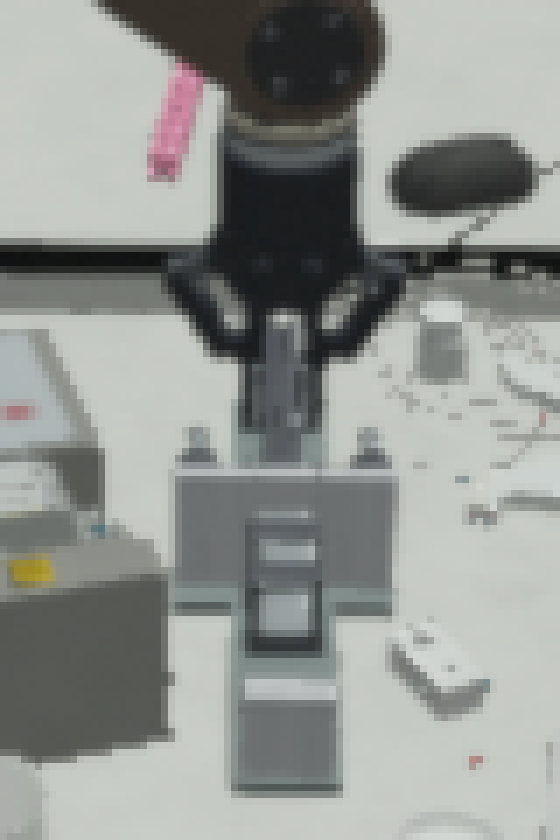

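Request:
arm_command(
  increments=[
    [[0.2,-0.1,0,0],[0.2,0,0,0],[0.1,0,0,0],[0,0,0,0],[0,0,0,0]],
  ],
)

```text
time: 10.85
eef_pos: [0.6335, 0.1605, 0.0355]
tcp_rot: [0.5, 0.5, -0.5, 0.5]
contact_force: [-1.5, -0.4, 0.6]
opening: 0.218
```

Request:
arm_command(
  increments=[
    [[0,0,0,0],[0,0,0,0],[0,0,0,0],[0,0,0,0],[-2,0,0,0],[-3,0,0,0],[0,0,0,0]],
  ],
  grip=4.2,
)

```text
time: 11.72
eef_pos: [0.6364, 0.1609, 0.0901]
tcp_rot: [0.502, 0.498, -0.497, 0.502]
contact_force: [0.1, -0.3, 0.3]
opening: 0.495
```

```bash
python3 - <<'E'
from h import *
s,R=st()
S=optics.read_camera('side')
cv2.imwrite('pics/s7.png',S);crop(S,130,250,245,325,7,'s7c.png')
E
```

```text
t 11.72 tcp [0.6364 0.1609 0.0901] ty [1.    0.001 0.008] tx [ 0.008  0.001 -1.   ] q [ 0.09  0.38  1.73 -0.    1.02  0.09] F [ 0.1 -0.3  0.3] op 0.495
```

View pics/s7c.png

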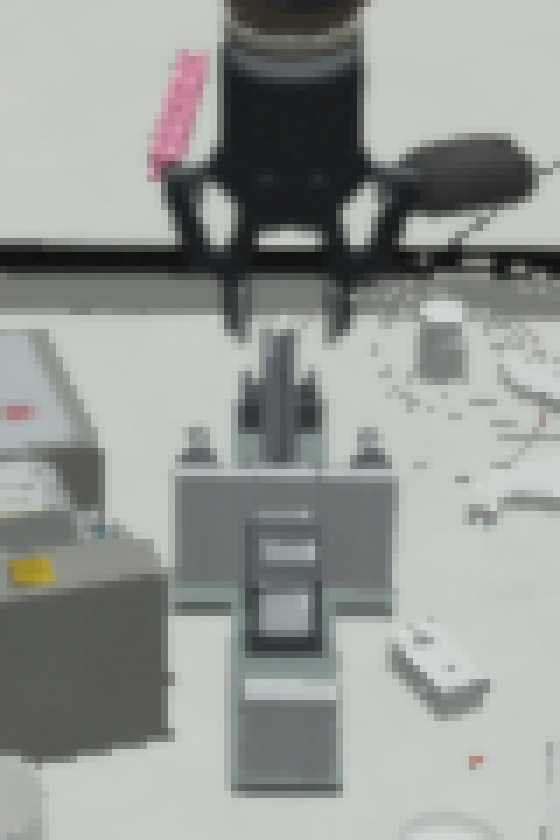

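The bar lies centred in both saddles and is let go. Next I shut the fingers and go behind its free end.

Request:
arm_command(
  increments=[
    [[-0.5,0,-2,0],[0,0,-4,0],[0,-0.1,-4,0],[0,-0.1,-1.8,0],[1.5,-0.1,0,0],[2,0,0,0],[1.2,0,0,0],[0,0,0,0]],
  ],
  grip=0,
)

```text
time: 12.78
eef_pos: [0.6291, 0.2771, 0.0407]
tcp_rot: [-0.499, -0.501, 0.501, -0.499]
contact_force: [0.3, 0.3, 0.4]
opening: 0.005
```

```bash
python3 - <<'E'
from h import *
s,R=st()
S=optics.read_camera('side');t=optics.read_camera('top')
crop(S,130,250,245,325,7,'s8c.png');crop(t,110,190,150,300,5,'t8c.png')
E
```

```text
t 12.78 tcp [0.6291 0.2771 0.0407] ty [ 1.    -0.    -0.004] tx [-0.004 -0.001 -1.   ] q [ 0.27  0.51  1.65 -0.    0.98  0.27] F [0.3 0.3 0.4] op 0.005
```

View pics/s8c.png

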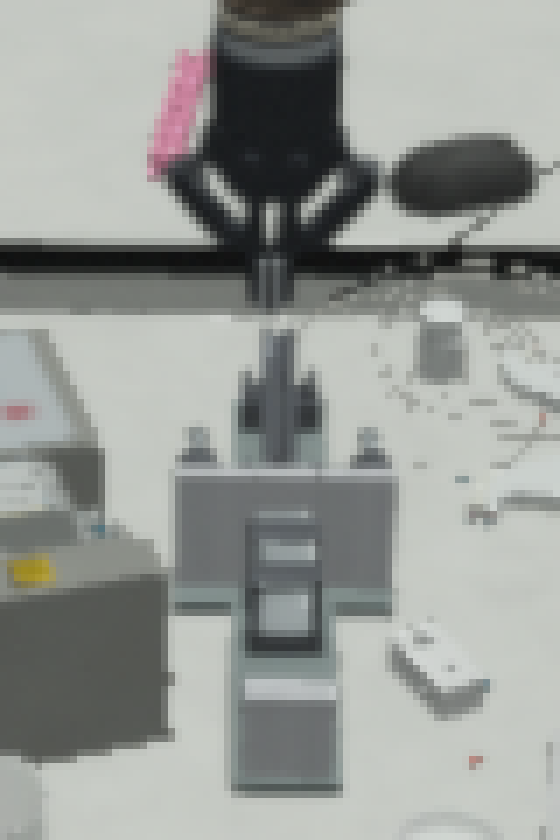

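View pics/t8c.png

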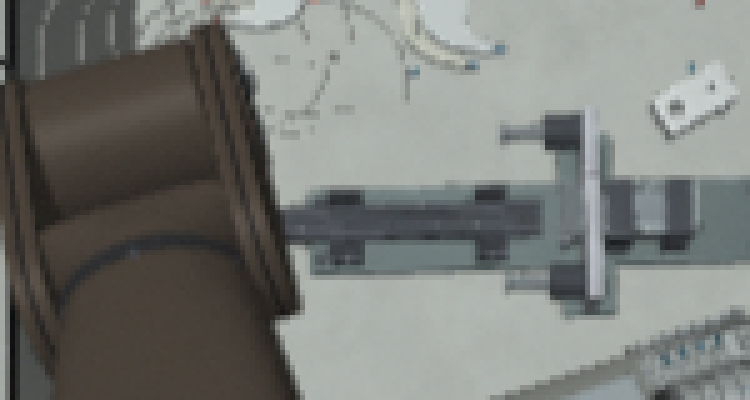

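Request:
arm_command(
  increments=[
    [[-0.3,0.4,0,0],[0,0,0.8,0],[0,0,1,0],[0,0,1,0],[0,0,1,0],[0,0,1,0],[0,0,0,0]],
  ],
)

```text
time: 13.75
eef_pos: [0.6344, 0.2294, 0.0463]
tcp_rot: [-0.5, -0.5, 0.5, -0.5]
contact_force: [-0.8, 0.4, -0.2]
opening: -0.003
```

```bash
python3 - <<'E'
from h import *
print(at_z('top',(153.5,257.6),.05))
s,R=st()
S=optics.read_camera('side');t=optics.read_camera('top')
crop(S,130,250,245,325,7,'s9c.png');crop(t,110,190,150,300,5,'t9c.png')
E
```

```text
[0.63102277 0.08093973 0.05      ]
t 13.75 tcp [0.6344 0.2294 0.0463] ty [ 1.  0. -0.] tx [-0.    -0.001 -1.   ] q [ 0.2   0.48  1.69 -0.    0.98  0.2 ] F [-0.8  0.4 -0.2] op -0.003
```

View pics/s9c.png

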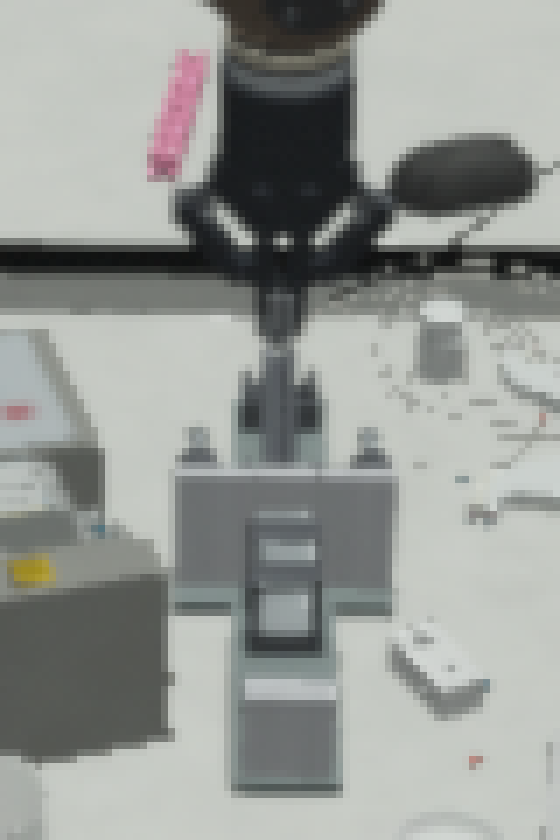

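Request:
arm_command(
  increments=[
    [[0.3,-0.1,0.5,0],[0,0,1,0],[0,0,1,0],[0,0,1,0],[0,0,1,0],[0,0,1,0],[0,0,0,0]],
  ],
)

```text
time: 14.72
eef_pos: [0.6334, 0.1742, 0.0431]
tcp_rot: [-0.5, -0.5, 0.5, -0.5]
contact_force: [0.3, -0.4, -1.0]
opening: 0.001
```

```bash
python3 - <<'E'
from h import *
s,R=st()
S=optics.read_camera('side');t=optics.read_camera('top')
crop(S,130,250,245,325,7,'s10c.png');crop(t,110,190,190,340,5,'t10c.png')
E
```

```text
t 14.72 tcp [0.6334 0.1742 0.0431] ty [ 1.     0.    -0.001] tx [-0.001 -0.001 -1.   ] q [ 0.11  0.45  1.73 -0.    0.96  0.12] F [ 0.3 -0.4 -1. ] op 0.001
```

View pics/s10c.png

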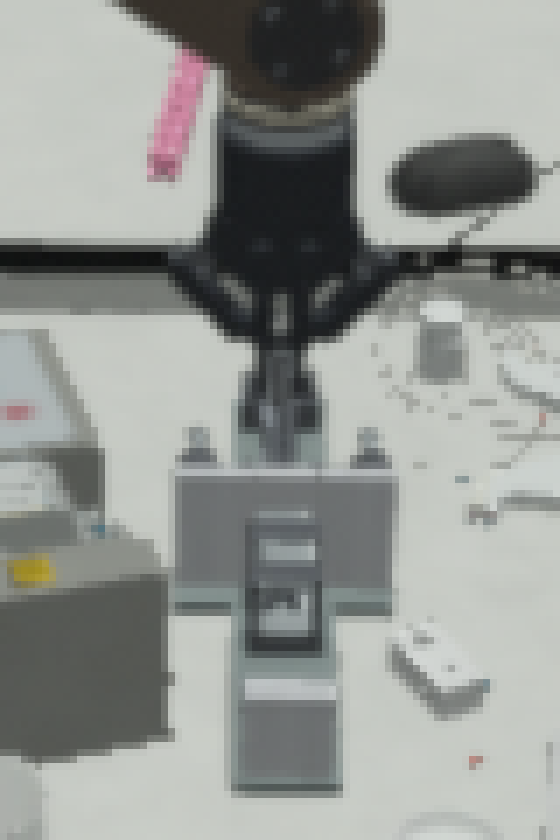

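View pics/t10c.png

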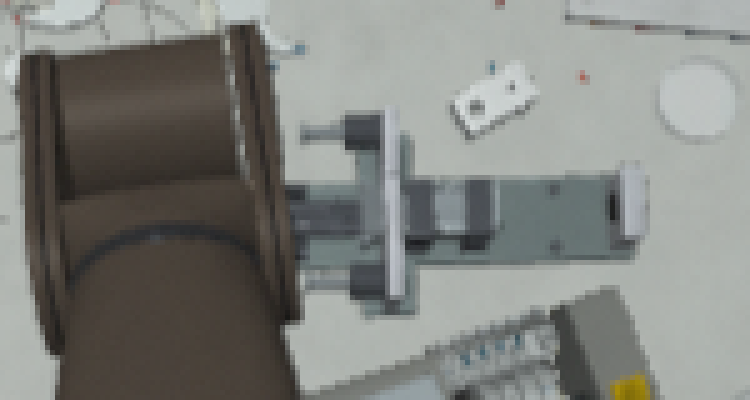

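The nose is inside the sleeve and shows in the window at crop (285,598). I keep pushing.

Request:
arm_command(
  increments=[
    [[0,0,0.8,0],[0,0,1,0],[0,0,1,0],[0,0,1,0],[0,0,1,0],[0,0,1,0],[0,0,1,0],[0,0,0.6,0],[0,0,0,0]],
  ],
)

```text
time: 15.95
eef_pos: [0.6337, 0.1009, 0.0435]
tcp_rot: [0.5, 0.5, -0.5, 0.5]
contact_force: [-0.1, 0.8, -0.2]
opening: -0.002
```

Request:
arm_command(
  increments=[
    [[0,0,0.4,0],[0,0,0.4,0],[0,0,0.3,0],[0,0,0,0]],
  ],
)

```text
time: 16.45
eef_pos: [0.6337, 0.0902, 0.0434]
tcp_rot: [0.5, 0.5, -0.5, 0.5]
contact_force: [-0.5, 0.5, 0.6]
opening: -0.002
```

```bash
python3 - <<'E'
from h import *
s,R=st()
S=optics.read_camera('side');t=optics.read_camera('top')
crop(S,130,250,245,325,7,'s11c.png');crop(t,110,190,190,340,5,'t11c.png')
E
```

```text
t 16.45 tcp [0.6337 0.0902 0.0434] ty [1.    0.001 0.   ] tx [ 0. -0. -1.] q [-0.02  0.42  1.78 -0.    0.94 -0.02] F [-0.5  0.5  0.6] op -0.002
```

View pics/s11c.png

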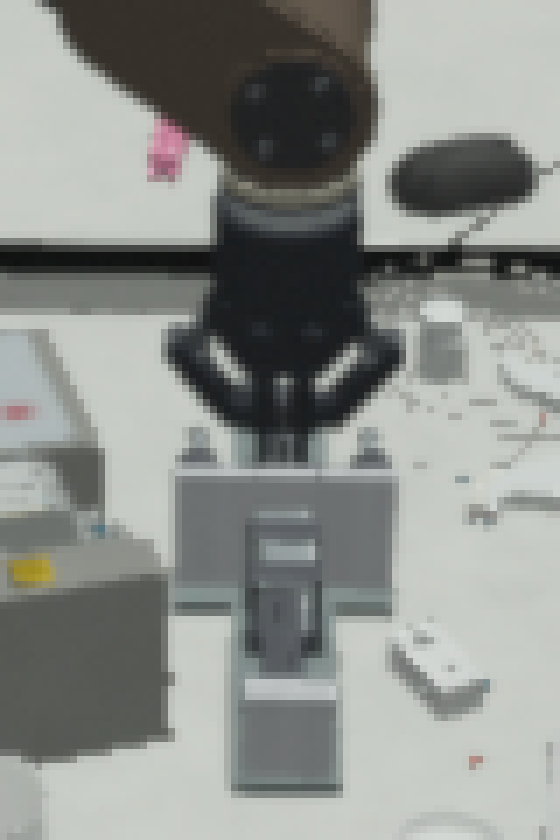

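View pics/t11c.png

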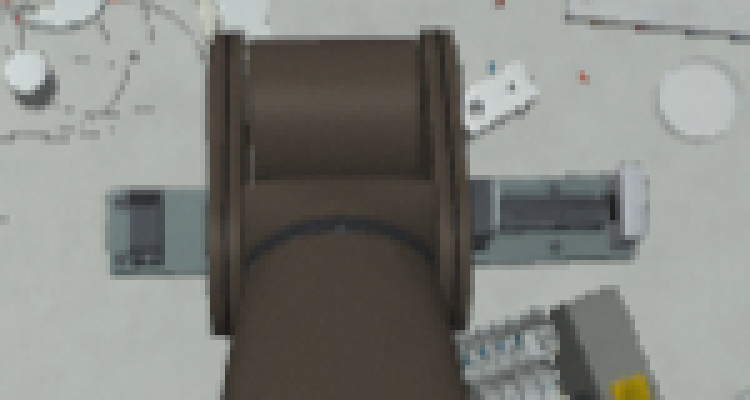

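Request:
arm_command(
  increments=[
    [[0,0,0.2,0],[0,0,0.2,0],[0,0,0,0]],
  ],
)

```text
time: 16.92
eef_pos: [0.6335, 0.0864, 0.0433]
tcp_rot: [0.5, 0.5, -0.5, 0.5]
contact_force: [-0.4, 0.6, 0.4]
opening: 0.001
```

Request:
arm_command(
  increments=[
    [[0,0,0.2,0],[0,0,0.1,0],[0,0,0,0]],
  ],
)

```text
time: 17.3
eef_pos: [0.6335, 0.0861, 0.0434]
tcp_rot: [0.501, 0.501, -0.499, 0.499]
contact_force: [1.0, 8.5, 0.7]
opening: -0.004
```

Force rose to 8.5 N at finger y=0.086, so the bar is against the stop. Backing off and looking.

Request:
arm_command(
  increments=[
    [[0,0,-0.5,0],[0,0,-2,0],[-3,0,-2,0],[-5,0,0,0],[-5,0,0,0],[-4,0,5,0],[0,0,6,0],[0,0,6,0],[0,0,6,0],[0,0,6,0],[0,0,4,0],[0,0,0,0]],
  ],
  grip=4.0,
)

```text
time: 18.8
eef_pos: [0.6337, -0.2028, 0.2121]
tcp_rot: [-0.5, -0.499, 0.501, -0.499]
contact_force: [0.1, 1.0, -0.2]
opening: 0.472
```

```bash
python3 - <<'E'
from h import *
s,R=st()
S=optics.read_camera('side');t=optics.read_camera('top')
cv2.imwrite('pics/t12.png',t);cv2.imwrite('pics/s12.png',S)
crop(t,110,190,190,340,5,'t12c.png')
crop(S,170,250,250,320,8,'s12c.png')
t=cv2.imread('pics/top0.png')
r0=(.600,-.308,.057)
rk=rect(-.027,.027,.15,.008)
print(fit('top',t,r0,rk)) 
tab=rect(-.004,.004,.044,.088);pl=rect(-.004,.004,.12,.048)
print('tab',fit('top',t,r0,tab[:2]+[tab[2],tab[3]]))
print('tab+pl',fit('top',t,r0,tab+pl))
overlay('top',t,r0,rk+tab+pl,(145,180,345,445),8,'ork.png')
overlay('side',cv2.imread('pics/side0.png'),r0,rk+tab+pl,(255,310,250,300),10,'ork_s.png')
E
```

```text
t 18.8 tcp [ 0.6337 -0.2028  0.2121] ty [ 1.    -0.003 -0.   ] tx [-0.    -0.001 -1.   ] q [-0.46  0.28  1.62 -0.    1.24 -0.46] F [ 0.1  1.  -0.2] op 0.472
(array([ 0.59994336, -0.3083451 ,  0.05665553]), np.float64(-119.51649475097656))
tab (array([ 0.60863135, -0.30970594,  0.39622553]), np.float64(-50.38966369628906))
tab+pl (array([ 0.61083517, -0.31022833, -0.13176703]), np.float64(-118.86396789550781))
```

View pics/t12c.png

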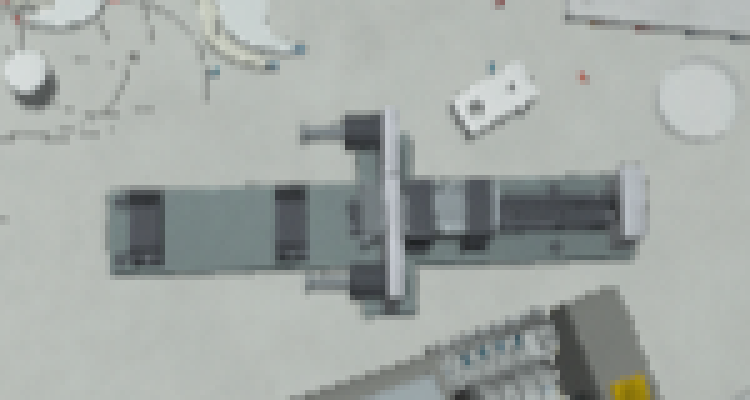

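View pics/ork.png

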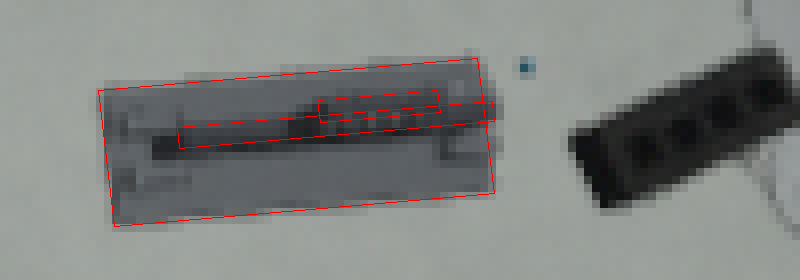

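View pics/ork_s.png

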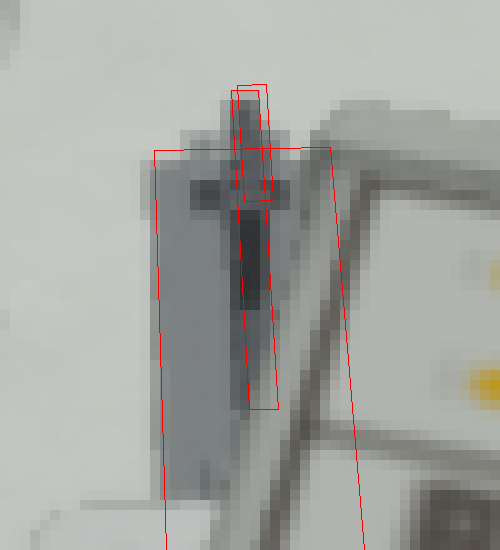

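The bar is home: in the top crop its nose is at the stop at about (615,208). Next is the keeper, at about (0.598,-0.308) with yaw about 0.05.

Request:
arm_command(
  increments=[
    [[0,-1.2,3,-0.053],[0,-1.2,3.5,0],[0,-1,3,0],[3,0,0.7,0],[4,0,0,0],[2.5,0,0,0],[0,0,0,0]],
  ],
  grip=4.0,
)

```text
time: 19.77
eef_pos: [0.6028, -0.3003, 0.1143]
tcp_rot: [0.485, 0.516, -0.486, 0.512]
contact_force: [0.7, 0.3, 0.7]
opening: 0.472
```

```bash
python3 - <<'E'
from h import *
s,R=st()
S=optics.read_camera('side');t=optics.read_camera('top')
cv2.imwrite('pics/t13.png',t);cv2.imwrite('pics/s13.png',S)
crop(S,220,310,240,310,8,'s13c.png')
crop(t,120,200,345,445,7,'t13c.png')
print(d2t(R,np.array([.598,-.308,.048])-s['eef_pos']))
E
```

```text
t 19.77 tcp [ 0.6028 -0.3003  0.1143] ty [ 0.998  0.056 -0.005] tx [-0.005  0.004 -1.   ] q [-0.61  0.4   1.66  0.    1.09 -0.67] F [0.7 0.3 0.7] op 0.472
[ 6.63 -0.49  0.77]
```

View pics/s13c.png

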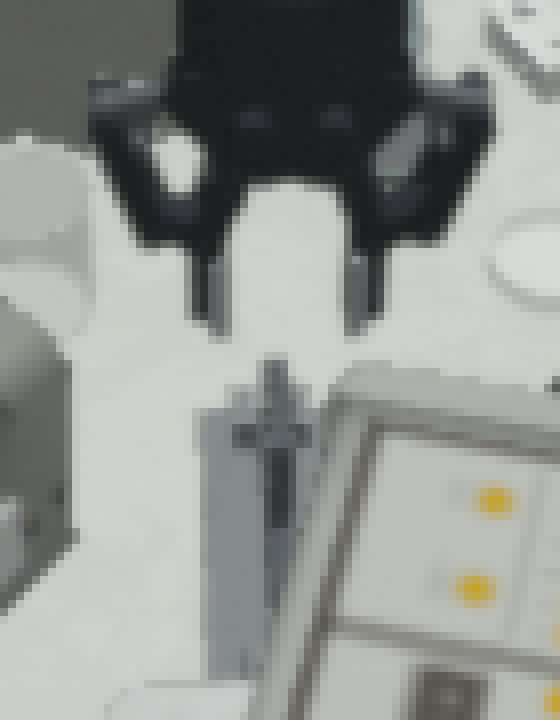

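View pics/t13c.png

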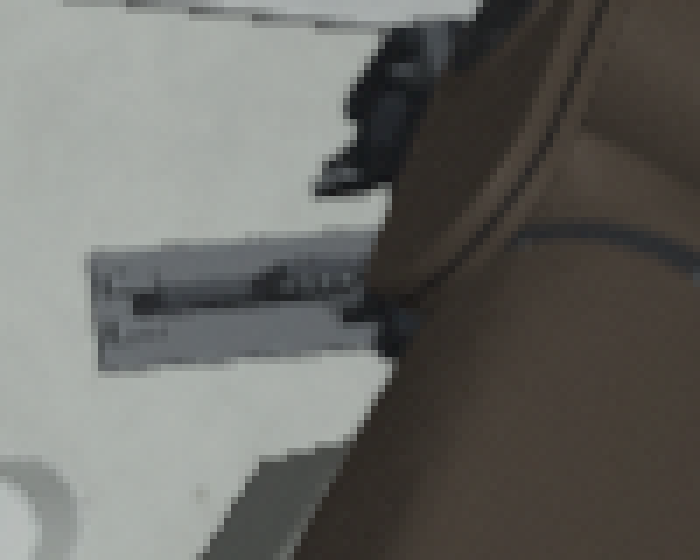

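Request:
arm_command(
  increments=[
    [[1.5,-0.4,0.7,0],[2,0,0,0],[1.6,0,0,0],[1,0,0,0],[0,0,0,0]],
  ],
)

```text
time: 20.5
eef_pos: [0.5994, -0.31, 0.0546]
tcp_rot: [0.486, 0.514, -0.486, 0.512]
contact_force: [-1.3, -0.1, 0.8]
opening: 0.467
```

```bash
python3 - <<'E'
from h import *
s,R=st()
S=optics.read_camera('side')
crop(S,220,310,240,310,8,'s14c.png')
E
```

```text
t 20.5 tcp [ 0.5994 -0.31    0.0546] ty [ 0.999  0.054 -0.002] tx [-0.002  0.002 -1.   ] q [-0.63  0.47  1.68  0.    0.99 -0.68] F [-1.3 -0.1  0.8] op 0.467
```

View pics/s14c.png

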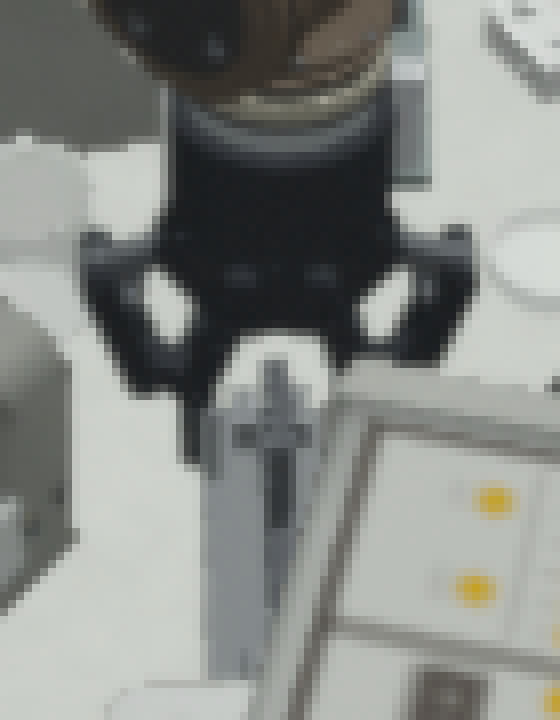

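The gripper is centred on the tab, both at column 279 in the crop. Down a little further, then close.

Request:
arm_command(
  increments=[
    [[0.5,0,0,0],[0,0,0,0],[0,0,0,0],[0,0,0,0],[0,0,0,0],[0,0,0,0]],
  ],
  grip=0,
  grip_force=50,
)

```text
time: 21.3
eef_pos: [0.6002, -0.3106, 0.0515]
tcp_rot: [0.486, 0.513, -0.486, 0.513]
contact_force: [0.3, -0.1, -1.6]
opening: 0.086
```

Request:
arm_command(
  increments=[
    [[-0.5,0,0,0],[-1,0,0,0],[-2,0,0,0],[-4,0,0,0],[-5,0,0,0],[-5,0,0,0],[-2,0,0,0],[0,0,0,0]],
  ],
)

```text
time: 22.3
eef_pos: [0.6008, -0.311, 0.2487]
tcp_rot: [0.486, 0.512, -0.486, 0.515]
contact_force: [0.0, -0.2, -1.9]
opening: 0.086
```

```bash
python3 - <<'E'
from h import *
s,R=st()
S=optics.read_camera('side')
crop(S,130,310,210,330,4,'s15c.png')
E
```

```text
t 22.3 tcp [ 0.6008 -0.311   0.2487] ty [0.999 0.054 0.003] tx [ 0.003 -0.002 -1.   ] q [-0.63  0.28  1.56 -0.    1.3  -0.68] F [ 0.  -0.2 -1.9] op 0.086
```

View pics/s15c.png

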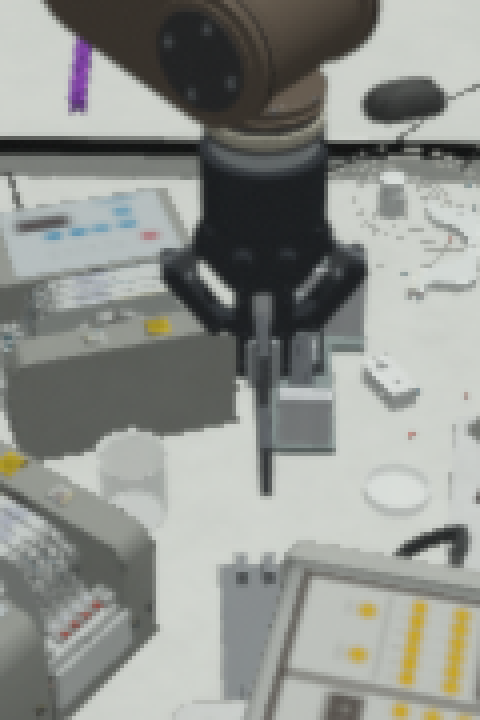

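The keeper is out of the rack and upright. Carrying it over the guide and turning it.

Request:
arm_command(
  increments=[
    [[0,0.3,-2.3,0],[0,0.5,-4,0],[0,0.6,-5,0],[0,0.6,-5,0],[0,0.6,-5,0],[0,0.6,-5,0],[0,0.6,-5,0],[0,0.6,-5,0],[0,0.6,-4.5,0],[0,0.5,-4,-0.1],[0,0,0,-0.16],[0,0,0,-0.16],[0,0,0,-0.16],[0,0,0,-0.16],[0,0,0,-0.16],[0,0,0,-0.16],[0,0,0,-0.16],[0,0,0,-0.16],[0,0,0,-0.14],[0,0,0,0]],
  ],
)

```text
time: 24.85
eef_pos: [0.6293, 0.1408, 0.2436]
tcp_rot: [-0.001, 0.709, 0.001, 0.705]
contact_force: [-0.3, -0.3, -2.0]
opening: 0.088
```

```bash
python3 - <<'E'
from h import *
s,R=st()
print('theta',np.arctan2(R[1,1],R[0,1]))
S=optics.read_camera('side');cv2.imwrite('pics/s16.png',S)
crop(S,110,230,230,340,7,'s16c.png')
print(d2t(R,np.array([.633,.135,.12])-s['eef_pos']))
E
```

```text
t 24.85 tcp [0.6293 0.1408 0.2436] ty [-0.002  1.     0.   ] tx [-0.005  0.    -1.   ] q [ 0.06  0.21  1.64  0.    1.29 -1.51] F [-0.3 -0.3 -2. ] op 0.088
theta 1.5732398548305717
[12.36 -0.58  0.43]
```

View pics/s16c.png

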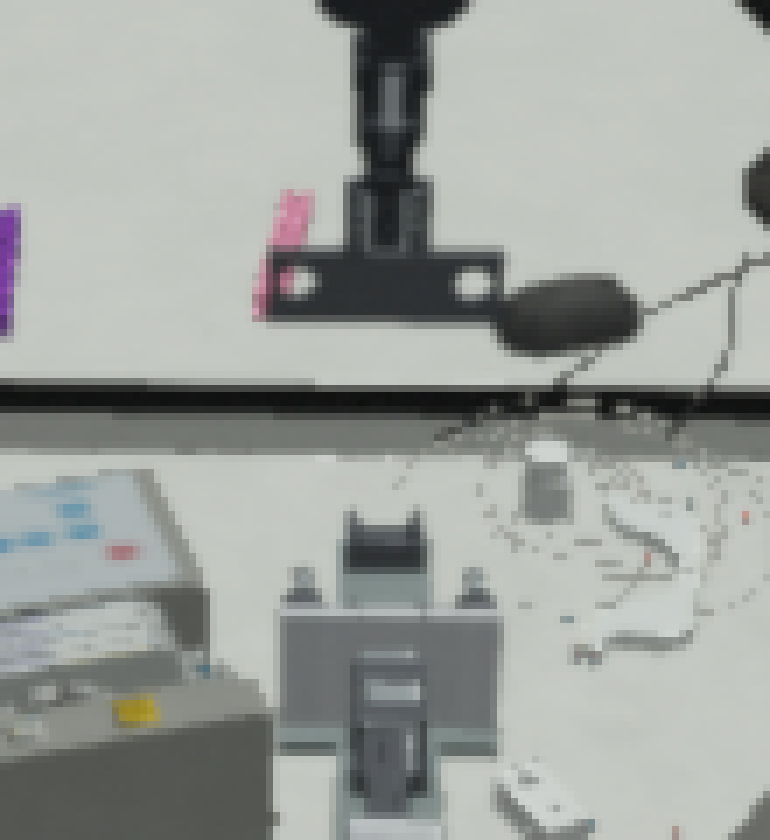

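Keeper held square, tab and finger both at column 389; holes mid at 386, peg heads mid at 387. I lower it to peg height, in front of the heads.

Request:
arm_command(
  increments=[
    [[2,-0.2,0.4,0],[3,-0.2,0,0],[3,0,0,0],[3,0,0,0],[2.5,0,0,0],[1.3,0,0,0],[0,0,0,0],[0,0,0,0]],
  ],
)

```text
time: 25.9
eef_pos: [0.6358, 0.1358, 0.0994]
tcp_rot: [-0.001, 0.706, 0.001, 0.708]
contact_force: [1.5, -0.5, -2.0]
opening: 0.09
```

```bash
cat >> h.py <<'E'
def circ(y,z,x,r,n=16):
    a=np.linspace(0,2*np.pi,n+1);P=[(x,y+r*np.cos(t),z+r*np.sin(t)) for t in a]
    return list(zip(P[:-1],P[1:]))
def KEEP(z0):
    xs=-.004 # front face (toward camera is +x of guide)
    xs=.004
    pts=[(-.06,0),(.06,0),(.06,.04),(.022,.04),(.022,.08),(-.022,.08),(-.022,.04),(-.06,.04),(-.06,0)]
    o=[((xs,a[0],z0+a[1]),(xs,b[0],z0+b[1])) for a,b in zip(pts[:-1],pts[1:])]
    return o+circ(.045,z0+.022,xs,.009)+circ(-.045,z0+.022,xs,.009)
E
python3 - <<'E'
from h import *
s,R=st()
th=np.arctan2(R[1,1],R[0,1]);print('theta',th)
S=optics.read_camera('side');cv2.imwrite('pics/s17.png',S)
x,y,z=s['eef_pos']
crop(S,155,225,255,320,11,'s17c.png')
overlay('side',S,(x,y,th-np.pi),KEEP(z-.0435),(155,225,255,320),11,'os17.png')
k=KEEP(z-.0435)
print('keeper fit',fit('side',S,(x,y,th-np.pi),k[:8]))
H=circ(.045,.068,-.038,.006)+circ(-.045,.068,-.038,.006)
sseg=[((.02,.057,.02),(.02,.057,.08)),((.02,-.057,.02),(.02,-.057,.08)),((.02,.057,.082),(.02,-.057,.082))]
print('flange',fit('side',S,(.633,.0655,-1.5675),sseg))
overlay('side',S,(.634,.0655,-1.5675),H+sseg,(155,225,255,320),11,'os17b.png')
E
```

```text
t 25.9 tcp [0.6358 0.1358 0.0994] ty [-0.003  1.     0.   ] tx [ 0.002  0.    -1.   ] q [ 0.05  0.36  1.73  0.    1.04 -1.52] F [ 1.5 -0.5 -2. ] op 0.09
theta 1.5737386566775753
keeper fit (array([ 0.6334086 ,  0.13837087, -1.57954464]), np.float64(-367.1300048828125))
flange (array([ 0.63258641,  0.06172397, -1.58804563]), np.float64(-108.81488037109375))
```

View pics/os17.png

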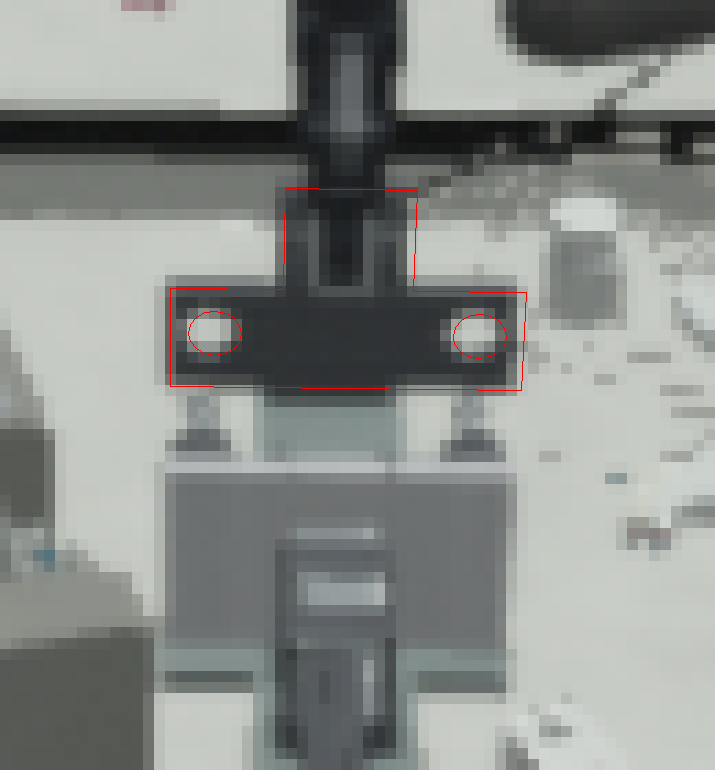

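View pics/os17b.png

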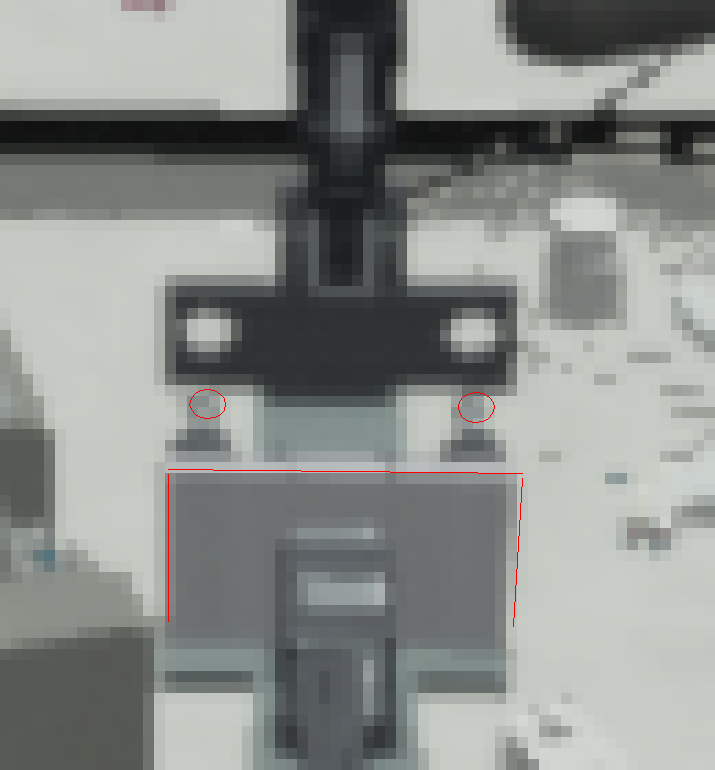

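```bash
python3 - <<'E'
from h import *
from scipy.ndimage import map_coordinates
g=(.634,.0655,-1.5675)
for y in(.045,-.045):
    print('head',y,proj('side',g2w(g,[-.038,y,.068])[0]).round(2))
S=cv2.imread('pics/s12.png');crop(S,183,205,262,308,16,'heads.png')
S=cv2.imread('pics/s17.png');gr=S.astype(float).mean(2)
# bright-hole centroids
for c0,c1 in((270,279),(293,302)):
    w=np.clip(gr[180:191,c0:c1]-110,0,None);r,c=np.mgrid[180:191,c0:c1];print('hole',(w*r).sum()/w.sum(),(w*c).sum()/w.sum())
x,y,z=.6358,.1358,.0994
for yy in(.045,-.045):
    print('hole model',[proj('side',g2w((x,y,-1.568),[xx,yy,z-.0215])[0]).round(2) for xx in(.004,-.004)])
E
```

```text
head 0.045 [191.55 297.78]
head -0.045 [191.25 273.38]
hole 185.19300051466803 273.3183221821925
hole 184.10567269076307 297.23017068273094
hole model [array([185.1 , 298.13]), array([183.93, 298.05])]
hole model [array([184.82, 274.04]), array([183.66, 274.06])]
```

View pics/heads.png

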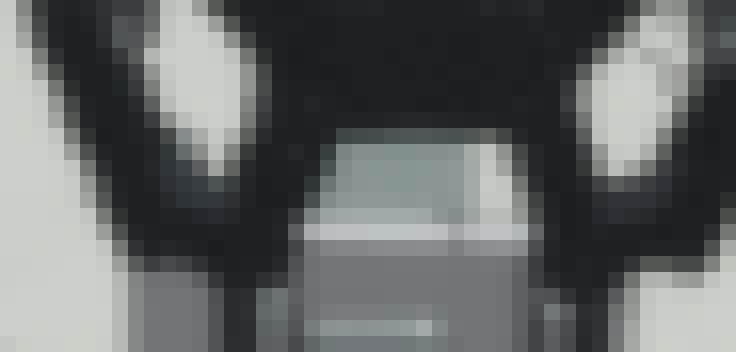

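```bash
python3 - <<'E'
from h import *
S=cv2.imread('pics/side0.png')
S4=cv2.imread('pics/s16.png')
a=[cv2.resize(s[183:203,264:306],None,fx=18,fy=14,interpolation=cv2.INTER_NEAREST) for s in(S,S4)]
cv2.imwrite('pics/heads.png',np.vstack(a))
gr=cv2.GaussianBlur(np.mean([S,S4],0).mean(2),(0,0),.01)
np.set_printoptions(linewidth=200)
print(gr[187:200,268:279].astype(int));print(gr[187:200,292:303].astype(int))
E
```

```text
[[193 194 195 195 194 193 193 193 193 190 162]
 [193 194 195 194 194 194 193 194 193 190 151]
 [193 194 194 195 194 194 194 194 195 191 151]
 [193 192 193 191 187 183 189 194 195 192 152]
 [193 193 191 171 139 140 161 189 194 191 152]
 [193 193 192 174 136 148 145 186 194 191 154]
 [192 192 192 182 144 140 148 184 193 190 155]
 [192 191 183 137 100  97 106 148 186 189 155]
 [193 188 141 100  94  96  98 117 179 187 156]
 [193 188 165 143 139 141 140 141 161 179 165]
 [190 171 178 176 177 177 176 177 180 183 182]
 [191 171 132 120 118 117 118 119 121 122 122]
 [192 172 124 107 106 107 106 107 109 109 108]]
[[188 193 194 194 194 193 194 194 192 193 188]
 [188 193 193 193 192 192 193 193 193 194 191]
 [188 193 193 193 193 193 193 193 193 193 192]
 [188 193 193 193 190 188 189 192 192 192 192]
 [188 193 193 191 164 145 158 186 192 192 192]
 [188 193 193 190 137 141 141 175 191 194 193]
 [187 193 194 190 150 143 160 183 193 194 193]
 [187 192 192 184 146 106 106 137 183 193 193]
 [185 190 186 135  95  87  89 101 148 187 193]
 [174 177 172 124 108 111 114 114 129 185 192]
 [182 183 179 175 175 177 178 176 176 184 191]
 [134 135 135 136 138 140 140 139 142 157 187]
 [109 109 109 110 111 113 112 111 114 140 185]]
```

View pics/heads.png

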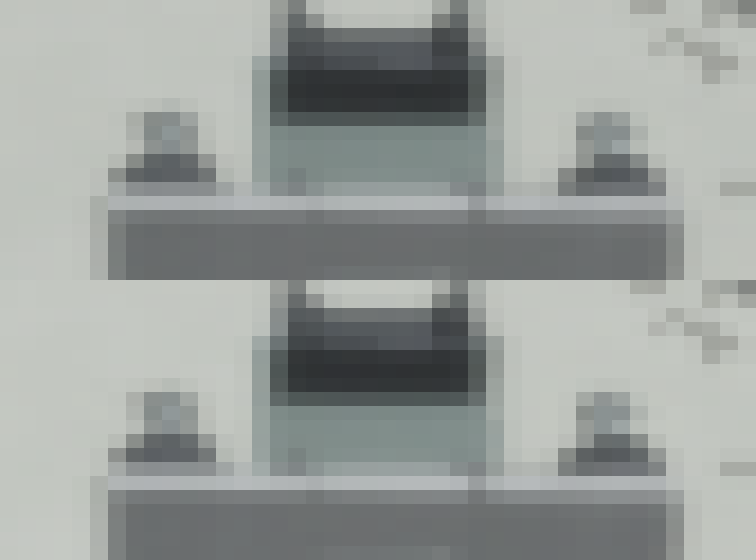

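Request:
arm_command(
  increments=[
    [[0.5,0,-0.1,0],[0.4,-0.8,0,0],[0,-0.8,0,0],[0,0,0,0],[0,0,0,0]],
  ],
)

```text
time: 26.58
eef_pos: [0.6342, 0.1196, 0.0896]
tcp_rot: [-0.001, 0.707, 0.001, 0.707]
contact_force: [0.3, -0.2, -1.4]
opening: 0.09
```

```bash
python3 - <<'E'
from h import *
s,R=st()
S=optics.read_camera('side');cv2.imwrite('pics/s18.png',S)
x,y,z=s['eef_pos'];th=np.arctan2(R[1,1],R[0,1])
overlay('side',S,(x-.0027,y,th-np.pi),KEEP(z-.0440),(155,225,255,320),11,'os18.png')
H=circ(.045,.068,-.038,.006)+circ(-.045,.068,-.038,.006)
o=(.6316,.0655,-1.5675)
overlay('side',S,o,H,(155,225,255,320),11,'os18b.png')
E
```

```text
t 26.57 tcp [0.6342 0.1196 0.0896] ty [-0.003  1.     0.   ] tx [ 0.  0. -1.] q [ 0.03  0.37  1.75  0.    1.02 -1.54] F [ 0.3 -0.2 -1.4] op 0.09
```

View pics/os18.png

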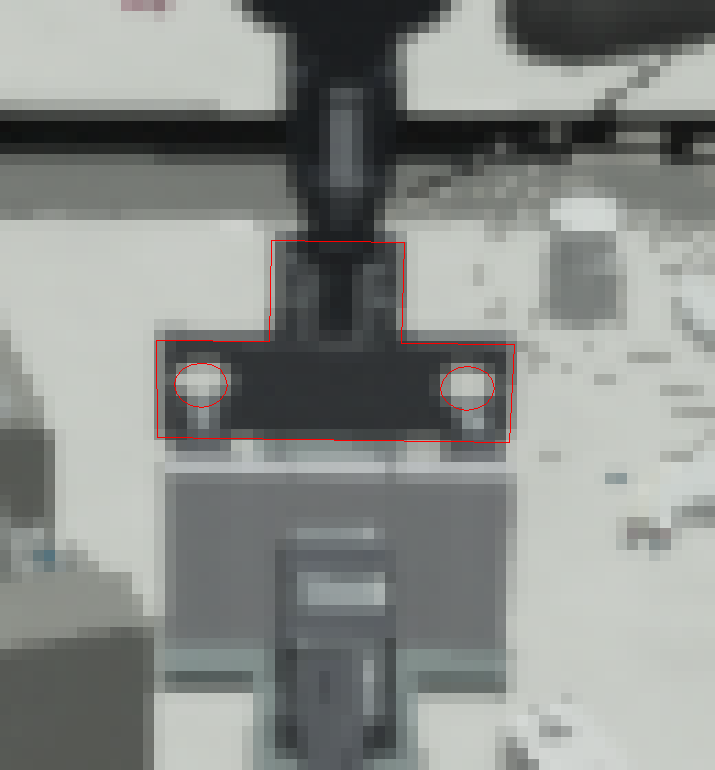

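View pics/os18b.png

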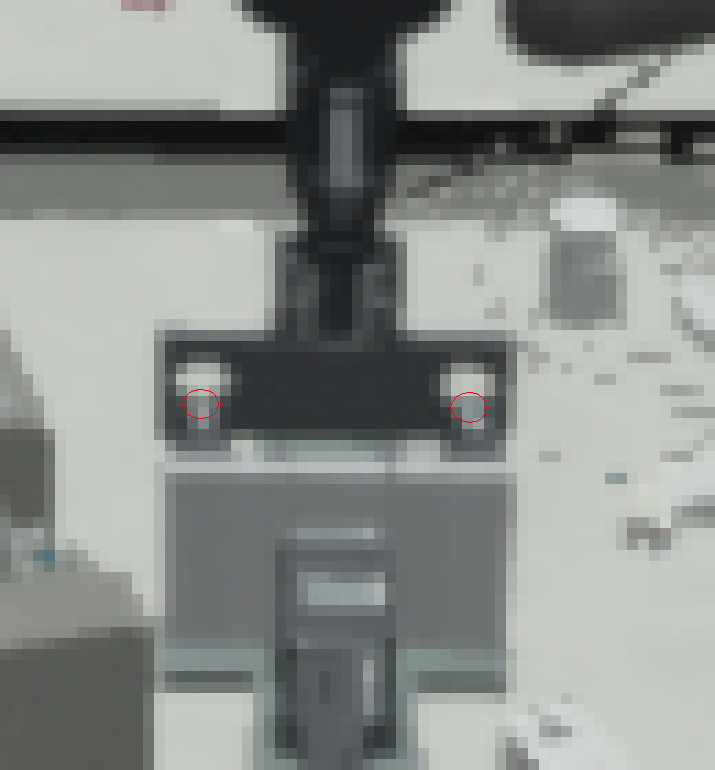

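Heads (203 and 471) and holes (203 and 468) line up in the crop. Advancing onto the pegs.

Request:
arm_command(
  increments=[
    [[0,-0.8,0,0],[0,-0.5,0,0],[0,0,0,0]],
  ],
)

```text
time: 27.0
eef_pos: [0.6341, 0.1062, 0.0894]
tcp_rot: [-0.001, 0.707, 0.001, 0.707]
contact_force: [-0.4, 0.2, -1.5]
opening: 0.088
```

Request:
arm_command(
  increments=[
    [[0,-0.5,0,0],[0,-0.5,0,0],[0,0,0,0]],
  ],
)

```text
time: 27.38
eef_pos: [0.6341, 0.0963, 0.0894]
tcp_rot: [-0.001, 0.707, 0.001, 0.707]
contact_force: [0.8, 0.3, -1.9]
opening: 0.085
```

```bash
python3 - <<'E'
from h import *
s,R=st()
S=optics.read_camera('side');crop(S,155,225,255,320,11,'s19.png')
E
```

```text
t 27.38 tcp [0.6341 0.0963 0.0894] ty [-0.003  1.    -0.   ] tx [ 0. -0. -1.] q [-0.01  0.36  1.76 -0.    1.02 -1.58] F [ 0.8  0.3 -1.9] op 0.085
```

View pics/s19.png

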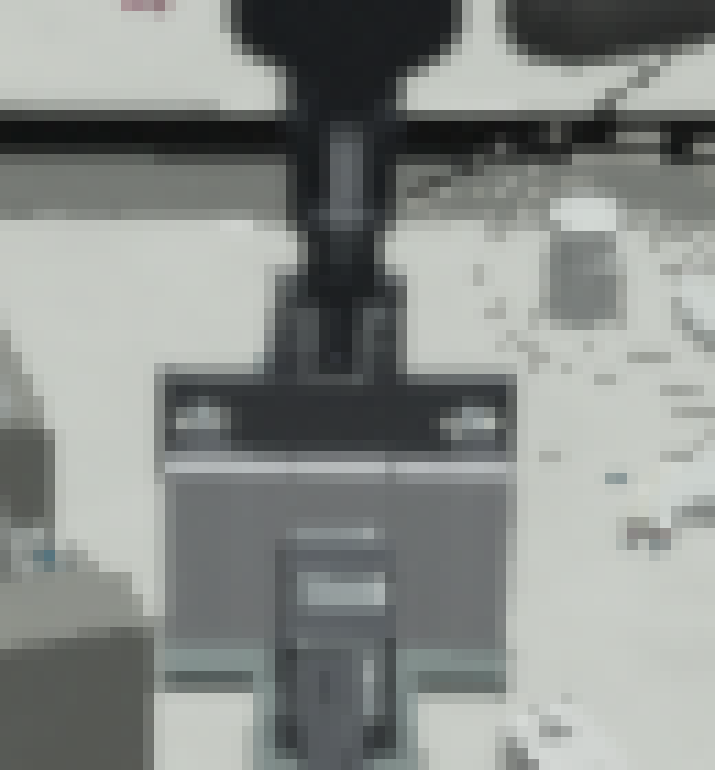

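The pegs have entered both holes without force. Advancing to between head and shoulder, then lowering.

Request:
arm_command(
  increments=[
    [[0,-0.5,0,0],[0,-0.35,0,0],[0,0,0,0]],
  ],
)

```text
time: 27.8
eef_pos: [0.6341, 0.0879, 0.0894]
tcp_rot: [-0.001, 0.707, 0.001, 0.707]
contact_force: [-0.7, -0.1, -0.7]
opening: 0.092
```

Request:
arm_command(
  increments=[
    [[0.2,0,0,0],[0.2,0,0,0],[0,0,0,0],[0,0,0,0]],
  ],
)

```text
time: 28.3
eef_pos: [0.6341, 0.0883, 0.0853]
tcp_rot: [-0.001, 0.707, 0.001, 0.707]
contact_force: [-0.2, -0.4, -0.3]
opening: 0.089
```

Request:
arm_command(
  increments=[
    [[0.1,0,0,0],[0.05,0,0,0],[0,0,0,0],[0,0,0,0]],
  ],
)

```text
time: 28.8
eef_pos: [0.6343, 0.0883, 0.0843]
tcp_rot: [-0.001, 0.707, 0.001, 0.707]
contact_force: [-1.4, 0.7, 1.8]
opening: 0.084
```

```bash
python3 - <<'E'
from h import *
s,R=st()
S=optics.read_camera('side');crop(S,155,225,255,320,11,'s20.png')
E
```

```text
t 28.8 tcp [0.6343 0.0883 0.0843] ty [-0.003  1.     0.   ] tx [ 0.  0. -1.] q [-0.02  0.36  1.77  0.    1.01 -1.59] F [-1.4  0.7  1.8] op 0.084
```

View pics/s20.png

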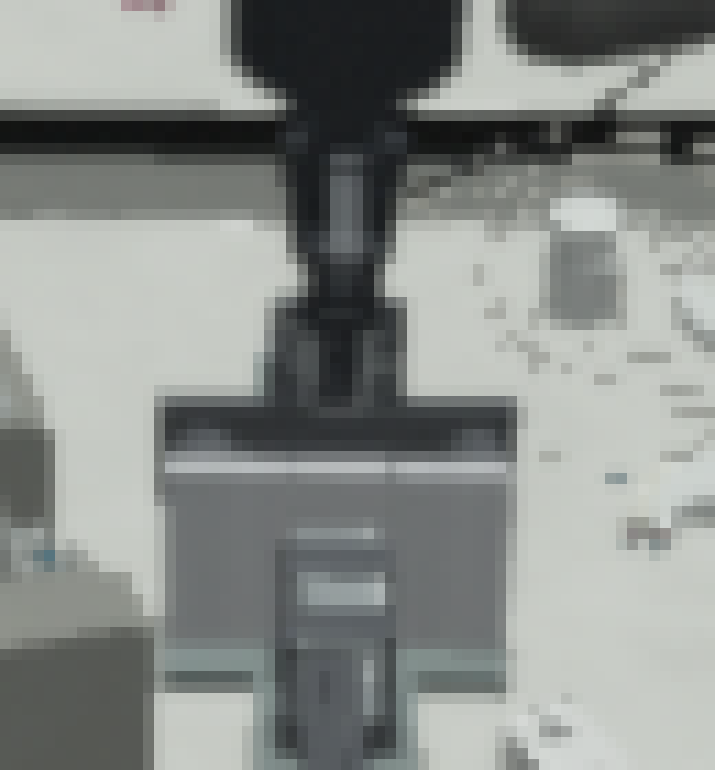

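Request:
arm_command(
  increments=[
    [[0,0,0,0],[0,0,0,0],[0,0,0,0],[0,0,0,0]],
  ],
  grip=2.2,
  grip_force=20,
)

```text
time: 29.35
eef_pos: [0.6341, 0.0882, 0.0838]
tcp_rot: [-0.001, 0.707, 0.001, 0.707]
contact_force: [-0.1, -0.6, 0.2]
opening: 0.255
```

```bash
python3 - <<'E'
from h import *
s,R=st()
S=optics.read_camera('side');crop(S,155,225,255,320,11,'s21.png')
E
```

```text
t 29.35 tcp [0.6341 0.0882 0.0838] ty [-0.003  1.     0.   ] tx [ 0.  0. -1.] q [-0.02  0.36  1.77  0.    1.01 -1.59] F [-0.1 -0.6  0.2] op 0.255
```

View pics/s21.png

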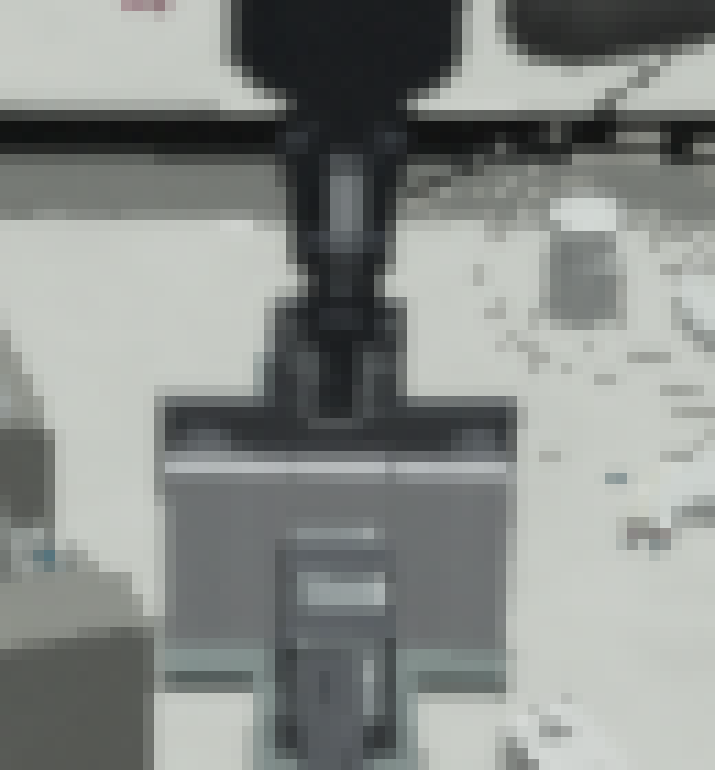

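The keeper stayed put. Rising straight up slowly, then aside.

Request:
arm_command(
  increments=[
    [[-0.8,0,0,0],[-1.2,0,0,0],[-1.5,0,0,0],[-2,0,0,0],[-4,0,0,0],[-5,0,0,0],[0,5,-2,0],[0,5,-3,0],[0,5,-3,0],[0,5,0,0],[0,3,0,0],[0,0,0,0]],
  ],
)

```text
time: 30.9
eef_pos: [0.553, 0.32, 0.2304]
tcp_rot: [-0.002, 0.707, 0.003, 0.708]
contact_force: [0.7, 0.8, 1.3]
opening: 0.257
```

```bash
python3 - <<'E'
from h import *
s,R=st()
S=optics.read_camera('side');t=optics.read_camera('top')
cv2.imwrite('pics/s22.png',S);cv2.imwrite('pics/t22.png',t)
crop(S,155,250,255,320,8,'s22c.png');crop(t,120,190,205,325,6,'t22c.png')
g=(.6335,.0652,-1.5675)
k=KEEP(.041)
pose=(g2w(g,[-.023,0,0])[0][0],g2w(g,[-.023,0,0])[0][1],-1.5675)
print('keeper expected',pose)
kt=rect(-.004,.004,.12,.081)+rect(-.004,.004,.044,.121)
print('keeper fit top',fit('top',t,pose,kt))
overlay('top',t,pose,kt,(120,190,205,325),6,'ot22.png')
print('bar nose/gap, short bar',fit('top',t,(.3918,.2078,.0006),rect(-.05,.05,.02,.02)))
overlay('side',S,(pose[0]-.002,pose[1],pose[2]),KEEP(.0405)+[],(155,225,255,320),11,'os22.png')
E
```

```text
t 30.9 tcp [0.553  0.32   0.2304] ty [-0.006  1.     0.001] tx [ 0.002  0.001 -1.   ] q [ 0.37  0.21  1.67  0.    1.26 -1.21] F [0.7 0.8 1.3] op 0.257
keeper expected (np.float64(0.6334241846210162), np.float64(0.08819987504375425), -1.5675)
keeper fit top (array([ 0.6307943 ,  0.08916095, -1.56932614]), np.float64(-187.18907165527344))
bar nose/gap, short bar (array([0.39176646, 0.2078204 , 0.00067224]), np.float64(-177.72158813476562))
```

View pics/ot22.png

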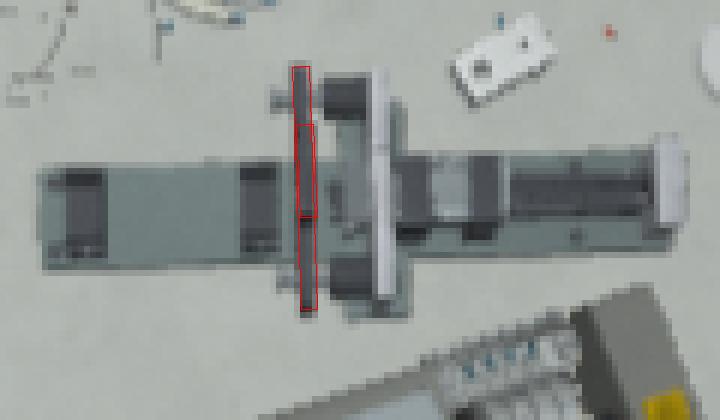

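View pics/os22.png

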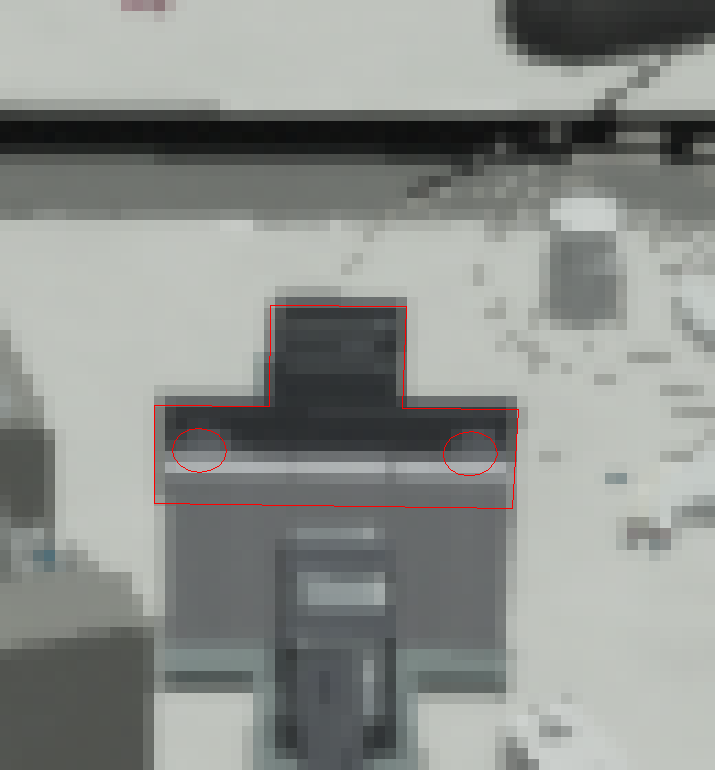

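View pics/s22c.png

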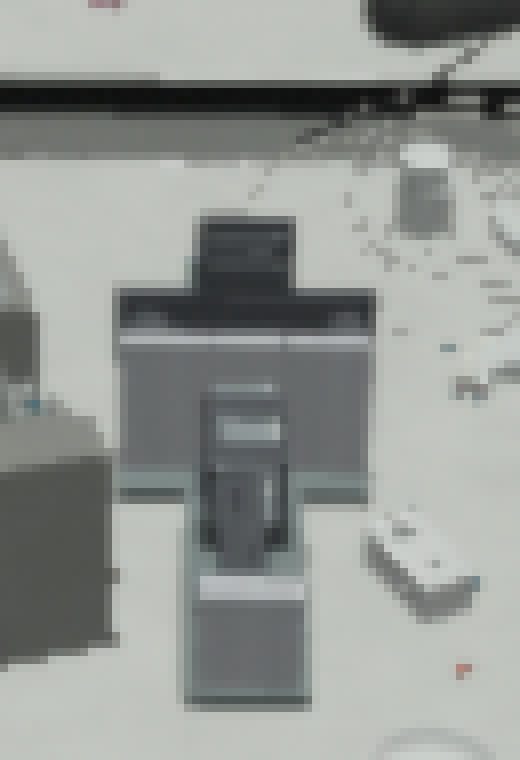

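```bash
python3 - <<'E'
from h import *
st();print(ctrl.sign_off())
E
```

```text
t 31.0 tcp [0.5535 0.3178 0.2298] ty [-0.004  1.    -0.   ] tx [ 0.001 -0.    -1.   ] q [ 0.36  0.21  1.67 -0.    1.26 -1.21] F [ 0.7  0.1 -0.5] op 0.257
the job is handed in; nothing more can be done
None
```

The job is done and was handed in at about 31 s of the 72 s; the hand-in reported no verdict. I laid the long bar in both saddles and let go of it. Then I pushed it by its free end with shut fingers until the force rose to about 8.5 N at the end stop. Last, I took the keeper plate from its rack and hung it on both pegs, lowering it until the pegs carried its weight and then releasing it.

**Last checks**
- **Bar:** the top view shows its nose against the end stop.
- **Keeper:** it hangs upright and square between the peg heads and shoulders. The top view fit puts it at x of about -24 mm in the guide, with about 0.1° of turn.
- **Short bar:** its fitted position is the same as at the start.
- **Arm:** it stands clear and touches nothing.

**What disagreed**
- **Cameras:** the side view put things about 2–3 mm to one side and 1 px lower than the top view and arm readings. I therefore lined up the bar and keeper against the guide within the same picture.
- **Keeper across the guide:** the final top view fit put the keeper about 2.6 mm off the expected centre. In the side view the holes sat on the pegs, and that offset is inside the 8 mm limit.

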